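# Shut a sample carrier and trace its lid joint with the seam probe

## Task

Close up the sample carrier: first screw its cap clockwise until it is fully shut and its lug meets the stop pin. Then take the seam probe from its stand and check the lid joint: run the tip lightly along the groove, slower than 8 cm a second and without lifting out, from the end beside the cap round both corners to the far end. Hang the probe back in the fork of its stand, upright and centred as it was, and leave everything else in its place.

Things in the scene. Friction and masses are not known exactly. Their poses are not given: they have to be found in the camera images.
- carrier: sample carrier, fixed: flat grey case 90 (x) by 140 (y) by 40 mm high, metal lid in two halves. Origin: centre of its underside; x to the hinges on its far side, y left. Lid top at z=40. The joint between the lid halves is a groove 12 mm wide and 6 mm deep (dark floor at z=34) with closed ends; cap axis at x=-16, y=48
- cap (a joint): angle of the captive screw cap (rad): 0 = screwed fully shut, its lug against the small stop pin; positive = unscrewed (counter-clockwise seen from above), up to 1.6. The lug is flat, 10 mm wide, at the cap's foot (44 to 50 mm above the worktop), reaches 40 mm out from the axis and, while the cap is open, lies across the left end of the lid joint
- cap_top (a point): centre of the white round cap's top face, 72 mm above the worktop, on the cap's axis. The cap is ribbed, 37 mm across, from 44 to 72 mm above the worktop
- stand: stand of the probe, fixed: base plate 66 (x) by 70 (y) by 8 mm, a post at its far side (x=18 to 30) and on it two level prongs that run from x=-19 to 27, each 14 mm wide, with a 20 mm slot between them, open at the front (-x). Prong tops at z=75. Origin at the centre of the base's underside
- fork (a point): point on the stand midway between the prongs, at the height of their tops, under the middle of the handle of the hanging probe
- probe: seam probe, loose, 70 g: a black ribbed handle block 16 (x) by 50 (y) by 28 mm high on top of an upright steel shaft 9 mm thick, whose last 16 mm is a round-ended tip 6 mm thick. Origin at the tip's end, z up the shaft; handle from z=60 to z=88. It hangs in the stand with the shaft in the slot and the handle's underside across both prongs (its y along the stand's y), tip 15 mm above the worktop
- probe_tip (a point): the end of the probe's tip
- probe_grip (a point): centre of the probe's handle, 74 mm above the tip's end
- seam_0 (a point): point 0 of 0 to 7 along the middle of the lid joint, on the groove's floor, 6 mm below the lid top: the left end of the joint, beside the cap, where the tracing starts
- seam_1 (a point): point 1 of 0 to 7 along the middle of the lid joint, on the groove's floor, 6 mm below the lid top: 22 mm on
- seam_2 (a point): point 2 of 0 to 7 along the middle of the lid joint, on the groove's floor, 6 mm below the lid top: 45 mm on
- seam_3 (a point): point 3 of 0 to 7 along the middle of the lid joint, on the groove's floor, 6 mm below the lid top: first corner, where the joint turns towards the front of the case
- seam_4 (a point): point 4 of 0 to 7 along the middle of the lid joint, on the groove's floor, 6 mm below the lid top: midway along the step
- seam_5 (a point): point 5 of 0 to 7 along the middle of the lid joint, on the groove's floor, 6 mm below the lid top: second corner, where it turns to the right again
- seam_6 (a point): point 6 of 0 to 7 along the middle of the lid joint, on the groove's floor, 6 mm below the lid top: 22 mm past the second corner
- seam_7 (a point): point 7 of 0 to 7 along the middle of the lid joint, on the groove's floor, 6 mm below the lid top: the right end of the joint, where the tracing ends
- pencil: yellow pencil lying loose, 162 mm long, leave alone; origin at the centre of its underside
- eraser: eraser, 20x42x13 mm, loose, leave alone; origin at the centre of its underside
- sharpener: metal pencil sharpener 15x25x12 mm, loose, leave alone; origin at the centre of its underside
- sample_cup: clear sample cup 46 mm across, 45 mm high, loose, right of the carrier, leave alone; origin at the centre of its underside

How it is judged (in metres and radians):
On the way, in this order (a step that is already met when the one before it is completed fails the run):
1. the cap is screwed fully shut (within 0.08 rad of its stop) (value of joint cap below 0.08 rad), for 0.2 s.
2. the probe is lifted out of its stand (z of probe in the frame of stand above 0.04 m), for 0.1 s.
3. the tip, in the joint (its end at least 2.5 mm below the lid top) and slower than 0.08 m/s, is within 8 mm of the joint's left end (horizontal distance between probe_tip and seam_0 below 0.008 m and z of probe_tip in the frame of carrier below 0.0375 m and linear speed of probe below 0.08 m/s), for 0.05 s.
4. the tip, in the joint (its end at least 2.5 mm below the lid top) and slower than 0.08 m/s, is within 8 mm of seam point 1 (horizontal distance between probe_tip and seam_1 below 0.008 m and z of probe_tip in the frame of carrier below 0.0375 m and linear speed of probe below 0.08 m/s), for 0.05 s.
5. the tip, in the joint (its end at least 2.5 mm below the lid top) and slower than 0.08 m/s, is within 8 mm of seam point 2 (horizontal distance between probe_tip and seam_2 below 0.008 m and z of probe_tip in the frame of carrier below 0.0375 m and linear speed of probe below 0.08 m/s), for 0.05 s.
6. the tip, in the joint (its end at least 2.5 mm below the lid top) and slower than 0.08 m/s, is within 8 mm of the first corner (horizontal distance between probe_tip and seam_3 below 0.008 m and z of probe_tip in the frame of carrier below 0.0375 m and linear speed of probe below 0.08 m/s), for 0.05 s.
7. the tip, in the joint (its end at least 2.5 mm below the lid top) and slower than 0.08 m/s, is within 8 mm of the middle of the step (horizontal distance between probe_tip and seam_4 below 0.008 m and z of probe_tip in the frame of carrier below 0.0375 m and linear speed of probe below 0.08 m/s), for 0.05 s.
8. the tip, in the joint (its end at least 2.5 mm below the lid top) and slower than 0.08 m/s, is within 8 mm of the second corner (horizontal distance between probe_tip and seam_5 below 0.008 m and z of probe_tip in the frame of carrier below 0.0375 m and linear speed of probe below 0.08 m/s), for 0.05 s.
9. the tip, in the joint (its end at least 2.5 mm below the lid top) and slower than 0.08 m/s, is within 8 mm of seam point 6 (horizontal distance between probe_tip and seam_6 below 0.008 m and z of probe_tip in the frame of carrier below 0.0375 m and linear speed of probe below 0.08 m/s), for 0.05 s.
10. the tip, in the joint (its end at least 2.5 mm below the lid top) and slower than 0.08 m/s, is within 8 mm of the joint's right end (horizontal distance between probe_tip and seam_7 below 0.008 m and z of probe_tip in the frame of carrier below 0.0375 m and linear speed of probe below 0.08 m/s), for 0.05 s.
At the end, for the whole second after the job is handed in: The cap is within 0.1 rad of fully shut; the probe hangs in its stand at rest, upright within 0.1 rad, its tip within 12 mm (x) and 8 mm (y) of the stand's centre and 12 to 18 mm above the worktop, so that the handle rests on both prongs (value of joint cap below 0.1 rad and x of probe in the frame of stand between -0.012 and 0.012 m and y of probe in the frame of stand between -0.008 and 0.008 m and z of probe in the frame of stand between 0.012 and 0.018 m and angle between probe's own z axis and vertical below 0.1 rad and linear speed of probe below 0.02 m/s); the robot touches nothing.
It fails at once if the tip climbs out of the joint between its two ends (0 to 6 mm over the lid, within 9 mm of seam points 1 to 6) (z of probe_tip in the frame of carrier between 0.041 and 0.046 m and (horizontal distance between probe_tip and seam_1 below 0.009 m or horizontal distance between probe_tip and seam_2 below 0.009 m or horizontal distance between probe_tip and seam_3 below 0.009 m or horizontal distance between probe_tip and seam_4 below 0.009 m or horizontal distance between probe_tip and seam_5 below 0.009 m or horizontal distance between probe_tip and seam_6 below 0.009 m)).
It fails at once if the probe is pressed on the carrier with more than 40 N (contact force between probe and carrier above 40 N).
It fails at once if pencil, eraser, sharpener or sample cup is moved by more than 20 mm (distance of any of pencil, eraser, sharpener, sample_cup from where it was at the start of the episode above 0.02 m).
It also fails if it takes over 54 s, if anything falls off the work surface, if the arm or the gripper's body presses on something with over 40 N, if the wrist force passes 120 N, or if a joint passes its speed limit or range.

## Robot

A 7-joint arm with a two-finger parallel gripper is mounted at the origin on the work surface; the furniture and walls round the work are solid. World frame = base frame: x ahead of the robot, y to its left, z up, the work surface at z = 0. Lengths are in mm, angles in rad, forces in N, time in s.
With the tool pointing down it reaches from about 400 to 875 mm from the base axis. Payload 4.4 kg.
Tool frame: the origin (TCP) lies at the very end of the fingers, on their centre line; the grasp point (between the pads) lies 19 mm behind it; y points along the fingers, x is the direction in which the jaws open and shut, and the axes are right-handed (so a half turn about y gives the same grasp; the last joint's range is limited). The gripper opens to 85 mm and grips with 20 to 120 N. Pads are 22 mm wide; open, the fingers measure 114 mm over their backs; the gripper's body (76 mm by 85 mm) begins 54 mm behind the grasp point. The pads swing forward as they close: fully open they stand 13 mm farther back than shut.
Start: joints at [-1.168, 0.628, 0.038, 1.517, -0.027, 0.996, -0.02], TCP at [293.66, 579.898, 231.313] pointing down, gripper open.
Joint ranges: [-3.06, 3.06], [-0.37, 2.12], [-1.25, 1.32], [0.18, 2.47], [-1.1, 4.24], [0.23, 1.98], [-2.94, 2.94]. Speed limits (rad/s): [2.57, 2.57, 3.14, 3.14, 3.14, 3.14, 3.14].

## Interface

Orientations are given as [roll, pitch, yaw] about the fixed x, y, z axes, in that order (R = Rz(yaw) Ry(pitch) Rx(roll)).
In Python, from cell import readout, eyes, finish_job gives the robot as it stands. The module is installed in compiled form; this text tells all that it offers.
- The arm moves only by the tool apply_moves, never from a script. Its argument "commands" is a list that holds one entry, the list of rows, each a list of 6 numbers: the shift along the tool's x, y, z in units of 0.04 m (1.0 is 0.04 m), then the turn, a rotation vector about the tool's x, y, z in units of 5 degrees (1.0 is 5 degrees). A call has 1 to 8 rows; each row shifts and turns the pose as measured when the row begins, along the tool's axes as they then stand; what a row does not reach is not made up. A row lasts 1/12 s, in which the tool goes at most 41.7 mm and 7.16 degrees, less where a joint would pass 70% of its speed; a pose out of reach is approached as far as the arm can. A call with a number of a shift or a turn outside -1 to 1 is refused whole. A call with a gripper value outside its range is refused whole. "claw" is the finger opening in mm, from 0 to 85.4, set as the call begins (left out, the last holds). The fingers move at their own pace and stop on an object; the grip force is fixed at half the most. Time passes only in rows, so rows that do not move let the fingers close. It gives the time, the measured TCP pose, the force and the opening at its end, in the units of the state.
- readout.read_state(): the state, without advancing time (a new reading comes with each control period).
- eyes.get_image(name): name is "scene" or "top" or "wrist"; returns a dict with "image" (384x512x3 uint8, red, green, blue), "mtx" (3x3 intrinsics, pixels), "k1" (the pictures are not rectified: a ray, as slopes to the right and down, at radius r is drawn at 1 + k1 r^2 times it, then the intrinsics apply), "rvec" (rotation vector, rad) and "tvec" (3), from world to camera coordinates, as OpenCV has them. Camera axes: x right, y down, z forward; pixel columns grow to the right and rows downward; lengths in mm; the calibration is good to about 2 mm. A picture is of the moment at which its call begins. There is no depth.
- finish_job(): hands the job in, once; it reports no verdict.
The state is a dict: "clock": time; "qpos": joint angles; "qd": joint speeds; "tau": joint torques, N m; "eef_pos": TCP position; "tool_rot": TCP orientation; "force": force on the tool from outside, world axes, zero at the start; "torque": the same for the moment, N m; "width": finger opening in mm.
Only numpy, scipy, OpenCV 4.12 (cv2) and the standard library are available. Lean on these libraries where they do the work, as an engineer would, in place of code of your own. Each camera call takes 0.05 s, during which the arm holds its last target. There are 200 camera calls.

## Working session

There is one attempt and no reset: what is moved stays moved. The work goes in short steps, Python scripts to look and compute and a tool call to move; the robot and the scene stay as the last step left them, time stands still between calls to the robot, and variables do not carry over. Pictures are saved under pics/ and viewed, about 8 in all and at most 12, crops included, and the job is handed in when it is done.

Besides the shell and the picture viewer there is one more tool, called after "Request:" by a JSON object that holds its "method" and its "body". apply_moves: Moves the arm, as the interface text tells. Shifts and turns lie within -1 to 1; 1 stands for 0.04 m of shift or 5 degrees of turn. Its arguments: {"type":"object","properties":{"commands":{"type":"array"},"claw":{"type":"number"}},"required":["commands"]}

```bash
mkdir -p pics
cat > h.py <<'E'
import numpy as np, cv2
from cell import readout, eyes, finish_job
from scipy.spatial.transform import Rotation as R
def snap(n,f):
    d=eyes.get_image(n); cv2.imwrite('pics/'+f+'.png',d['image'][:,:,::-1]); np.savez('pics/'+f+'.npz',**{k:np.array(v) for k,v in d.items()}); return d
def load(f): return np.load('pics/'+f+'.npz')
def ray(d,u,v):
    K=np.array(d['mtx']);x=(u-K[0,2])/K[0,0];y=(v-K[1,2])/K[1,1];k=float(d['k1'])
    rd=np.hypot(x,y);r=rd
    for _ in range(30): r=rd/(1+k*r*r)
    s=r/rd if rd>0 else 1
    M=cv2.Rodrigues(np.array(d['rvec'],float))[0];t=np.array(d['tvec'],float).ravel()
    return -M.T@t, M.T@np.array([x*s,y*s,1])
def atz(d,u,v,z):
    o,r=ray(d,u,v); return o+r*(z-o[2])/r[2]
def proj(d,P):
    M=cv2.Rodrigues(np.array(d['rvec'],float))[0];t=np.array(d['tvec'],float).ravel()
    c=np.atleast_2d(P)@M.T+t; s=c[:,:2]/c[:,2:]; s=s*(1+float(d['k1'])*(s**2).sum(1,keepdims=True))
    K=np.array(d['mtx']); return s*[K[0,0],K[1,1]]+[K[0,2],K[1,2]]
def st():
    s=readout.read_state(); print({k:np.round(s[k],3).tolist() for k in ('clock','eef_pos','tool_rot','force','width','qpos')}); return s
E
python3 -c "
from h import *
st()
a=[snap(n,n+'0') for n in ('scene','top')]
for d in a: print(d['mtx'],d['k1'],(-cv2.Rodrigues(np.array(d['rvec'],float))[0].T@np.array(d['tvec'],float).ravel()))
b=np.hstack([cv2.resize(d['image'],None,fx=1,fy=1) for d in a])[:,:,::-1]
cv2.imwrite('pics/s0.png',cv2.resize(a[0]['image'][:,:,::-1],(800,600),interpolation=3));cv2.imwrite('pics/t0.png',cv2.resize(a[1]['image'][:,:,::-1],(800,600),interpolation=3))
"
```

```text
{'clock': 0.0, 'eef_pos': [293.394, 579.298, 230.379], 'tool_rot': [-1.571, 0.002, 1.102], 'force': [-0.24, -0.624, -0.195], 'width': 85.14, 'qpos': [-1.168, 0.629, 0.038, 1.518, -0.027, 0.996, -0.02]}
[[402.85097086   0.         250.76003563]
 [  0.         402.85097086 187.34271707]
 [  0.           0.           1.        ]] -0.037236599717313315 [1020.33597162  507.32000919  509.8093628 ]
[[488.33058042   0.         254.89381214]
 [  0.         488.33058042 192.52750288]
 [  0.           0.           1.        ]] 0.03064636393552504 [314.72864032 140.29969732 949.37985186]
```

View pics/t0.png

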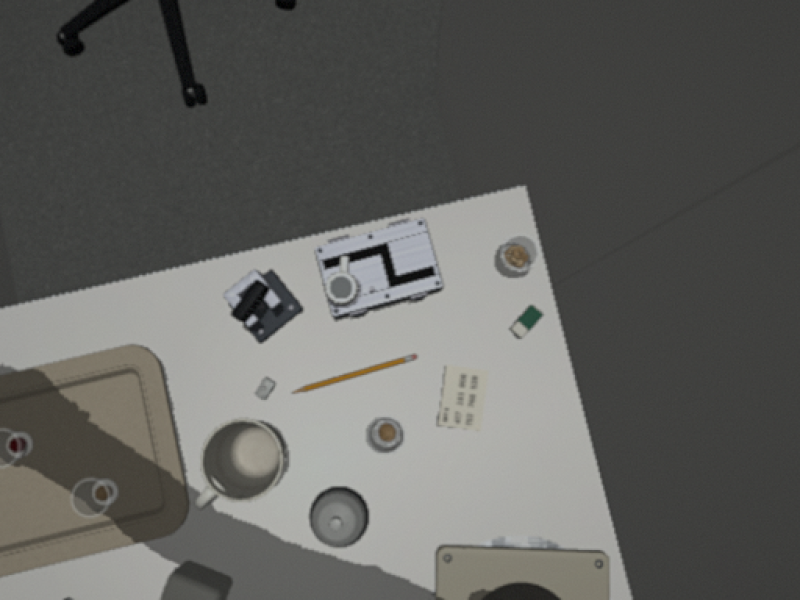

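View pics/s0.png

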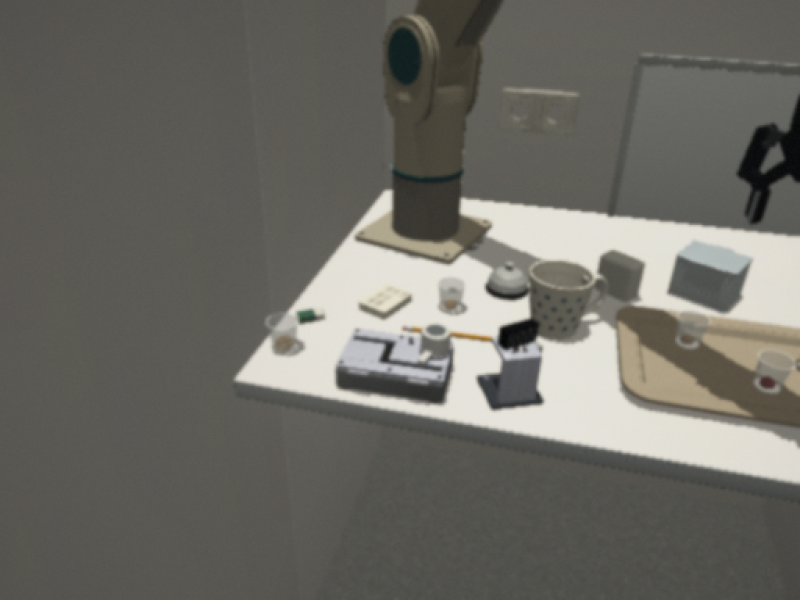

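```bash
python3 -c "
from h import *
d=load('top0')
im=d['image'][130:225,135:290,::-1]
im=cv2.resize(im,None,fx=5,fy=5,interpolation=cv2.INTER_CUBIC)
for i in range(0,155,10): cv2.putText(im,str(135+i),(i*5,8),0,.3,(0,255,255),1); cv2.line(im,(i*5,10),(i*5,14),(0,255,255))
for i in range(0,95,10): cv2.putText(im,str(130+i),(0,i*5+4),0,.3,(0,255,255),1)
cv2.imwrite('pics/c0.png',im)
"
```

```text
(no output)
```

View pics/c0.png

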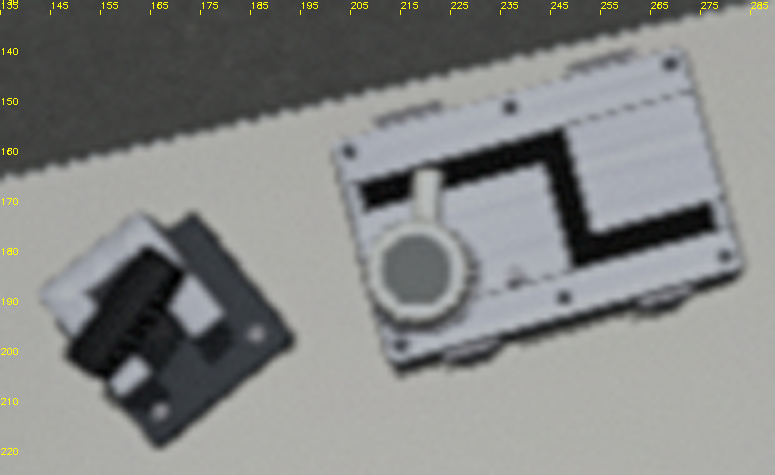

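```bash
python3 -c "
from h import *
d=load('top0')
P=lambda x,y,z: atz(d,135+x/5,130+y/5,z)
c=[P(335,153,40),P(687,50,40),P(742,262,40),P(394,362,40)]
c=np.array(c);print('corners',c.round(1).tolist(),'centre',c.mean(0).round(1)); 
print([np.linalg.norm(c[i]-c[(i+1)%4]).round(1) for i in range(4)])
L=(c[0]+c[3])/2-(c[1]+c[2])/2; F=(c[0]+c[1])/2-(c[2]+c[3])/2
print('yaw',np.degrees(np.arctan2(L[1],L[0]))-90,np.degrees(np.arctan2(F[1],F[0])))
yw=np.arctan2(L[1],L[0])-np.pi/2
Rm=np.array([[np.cos(yw),-np.sin(yw)],[np.sin(yw),np.cos(yw)]])
loc=lambda p:((p-c.mean(0))[:2]@Rm).round(1)
for n,p in dict(cap=P(415,270,72),lug=P(427,170,50),pin=P(516,275,46),gl1=P(362,187,40),gl2=P(370,209,40),c1o=P(562,127,40),c1i=P(547,162,40),c2o=P(575,267,40),c2i=P(590,234,40),gr1=P(711,204,40),gr2=P(717,228,40)).items(): print(n,p.round(1),loc(p))
b=[P(193,213,8),P(295,340,8),P(158,447,8)]
print('stand',np.round(b,1).tolist(),np.linalg.norm(b[0]-b[1]),np.linalg.norm(b[1]-b[2]),'centre',(b[0]+b[2])/2)
v=b[0]-b[1];w=b[2]-b[1];print(np.degrees(np.arctan2(v[1],v[0])),np.degrees(np.arctan2(w[1],w[0])))
h=[P(148,247,103),P(186,272,103),P(106,377,103),P(68,350,103)]
print('handle',np.round(h,1).tolist(),np.mean(h,0)); u=h[0]+h[1]-h[2]-h[3];print(np.degrees(np.arctan2(u[1],u[0])),np.linalg.norm(u)/2)
"
```

```text
corners [[450.1, 257.0, 40.0], [492.9, 125.7, 40.0], [413.1, 103.0, 40.0], [371.9, 231.9, 40.0]] centre [432.  179.4  40. ]
[np.float64(138.1), np.float64(82.9), np.float64(135.4), np.float64(82.1)]
yaw 17.89780817582576 16.856057177174417
cap [403.4 222.3  72. ] [-14.   49.6]
lug [443.2 221.3  50. ] [23.5 36.4]
pin [405.3 187.1  46. ] [-23.1  15.5]
gl1 [437.5 246.4  40. ] [25.8 62.1]
gl2 [429.2 243.1  40. ] [16.9 61.4]
c1o [462.3 171.9  40. ] [ 26.5 -16.4]
c1i [448.9 177.2  40. ] [15.3 -7.3]
c2o [409.5 165.4  40. ] [-25.7  -6.4]
c2i [422.1 160.2  40. ] [-15.3 -15.3]
gr1 [434.7 115.1  40. ] [-17.2 -62. ]
gr2 [425.7 112.7  40. ] [-26.5 -61.6]
stand [[429.7, 315.5, 8.0], [381.4, 273.8, 8.0], [338.5, 325.0, 8.0]] 63.851570959302606 66.76563809686778 centre [384.11729896 320.24632895   8.        ]
40.76116067463187 129.94787129802026
handle [[405.7, 313.0, 103.0], [397.3, 299.4, 103.0], [359.9, 325.6, 103.0], [368.9, 339.2, 103.0]] [382.96042335 319.28921431 103.        ]
-35.19922293098838 45.4578139053043
```

```bash
cat >> h.py <<'E'
def plan(target,yaw=None,n=8):
    s=readout.read_state(); p=np.array(s['eef_pos']); r=R.from_euler('xyz',s['tool_rot'])
    yaw=s['tool_rot'][2] if yaw is None else yaw
    rt=R.from_euler('xyz',[-np.pi/2,0,yaw]); dw=(rt*r.inv()).as_rotvec()/n; dp=(np.array(target)-p)/n
    for i in range(n):
        rel=(r.inv()*R.from_rotvec(dw)*r).as_rotvec()
        print(list(map(float,np.round(np.r_[r.inv().apply(dp)/40,np.degrees(rel)/5],3))))
        r=R.from_rotvec(dw)*r
E
python3 -c "
from h import *
plan([402.5,221.5,190],1.10,12)"
```

```text
[-0.562, 0.085, -0.54, 0.0, 0.002, -0.002]
[-0.562, 0.085, -0.54, 0.0, 0.002, -0.002]
[-0.562, 0.085, -0.54, 0.0, 0.002, -0.002]
[-0.562, 0.085, -0.54, 0.0, 0.002, -0.002]
[-0.562, 0.085, -0.54, 0.0, 0.002, -0.002]
[-0.562, 0.085, -0.54, 0.0, 0.002, -0.002]
[-0.562, 0.085, -0.54, 0.0, 0.002, -0.002]
[-0.562, 0.085, -0.54, 0.0, 0.002, -0.002]
[-0.562, 0.085, -0.54, 0.0, 0.002, -0.002]
[-0.562, 0.085, -0.54, 0.0, 0.002, -0.002]
[-0.562, 0.085, -0.54, 0.0, 0.002, -0.002]
[-0.561, 0.084, -0.541, 0.0, 0.002, -0.002]
```

Request:
{"method": "apply_moves", "body": {"commands": [[[-0.56, 0.0, -0.54, 0, 0, 0], [-0.56, 0.0, -0.54, 0, 0, 0], [-0.56, 0, -0.54, 0, 0, 0], [-0.56, 0, -0.54, 0, 0, 0], [-0.56, 0, -0.54, 0, 0, 0], [-0.56, 0, -0.54, 0, 0, 0], [-0.56, 0, -0.54, 0, 0, 0], [-0.56, 0, -0.54, 0, 0, 0]]]}}

```text
clock: 0.77
eef_pos: [363.1, 339.0, 225.4]
tool_rot: [-1.565, 0.004, 1.117]
force: [0.3, -0.3, 0.2]
width: 85.6
```

```bash
python3 -c "
from h import *
st();plan([402.5,221.5,180],1.10,6)"
```

```text
{'clock': 0.767, 'eef_pos': [363.126, 339.006, 225.41], 'tool_rot': [-1.565, 0.004, 1.117], 'force': [0.301, -0.339, 0.185], 'width': 85.556, 'qpos': [-0.829, 0.422, 0.034, 1.939, -0.026, 0.787, 0.338]}
[-0.367, 0.188, -0.363, -0.011, 0.033, -0.008]
[-0.367, 0.189, -0.364, -0.011, 0.033, -0.008]
[-0.366, 0.189, -0.365, -0.011, 0.033, -0.008]
[-0.365, 0.189, -0.366, -0.011, 0.033, -0.008]
[-0.364, 0.189, -0.367, -0.011, 0.033, -0.008]
[-0.363, 0.189, -0.367, -0.011, 0.033, -0.008]
```

Request:
{"method": "apply_moves", "body": {"commands": [[[-0.37, 0.19, -0.36, 0, 0.03, 0], [-0.37, 0.19, -0.36, 0, 0.03, 0], [-0.37, 0.19, -0.37, 0, 0.03, 0], [-0.37, 0.19, -0.37, 0, 0.03, 0], [-0.36, 0.19, -0.37, 0, 0.03, 0], [-0.36, 0.19, -0.37, -0.07, 0, -0.05], [0, 0, 0, 0, 0, 0]]]}}

```text
clock: 1.35
eef_pos: [404.5, 206.1, 177.6]
tool_rot: [-1.573, 0.004, 1.093]
force: [-0.5, 0.2, -1.1]
width: 85.4
```

```bash
python3 -c "
from h import *
st();d=snap('wrist','w1');im=cv2.resize(d['image'][:,:,::-1],(800,600),interpolation=2);cv2.imwrite('pics/w1b.png',im)
print(proj(d,[[402.5,221.5,72],[432,179.4,40]])*1.5625)"
```

```text
{'clock': 1.35, 'eef_pos': [404.466, 206.094, 177.625], 'tool_rot': [-1.573, 0.004, 1.093], 'force': [-0.528, 0.195, -1.061], 'width': 85.439, 'qpos': [-0.57, 0.439, 0.046, 2.102, -0.028, 0.604, 0.588]}
[[421.36934761 283.30281719]
 [383.06032049 336.45495678]]
```

View pics/w1b.png

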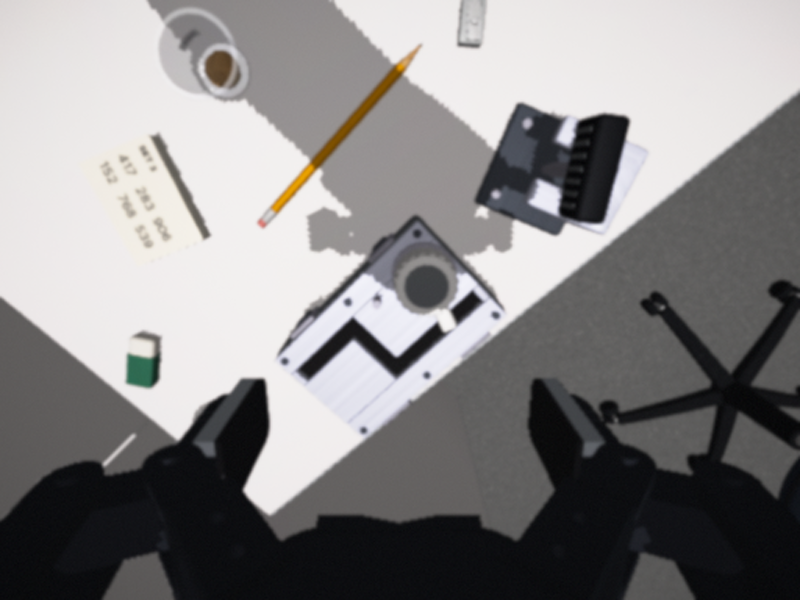

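```bash
python3 -c "
from h import *
d=load('w1');s=1.5625
for n,u,v,z in [('cap',426,287,72),('gl',478,298,37),('c1',397,366,37),('c2',352,329,37),('gr',304,368,37),('lug',447,322,50),('pin',378,298,48)]: print(n,atz(d,u/s,v/s,z).round(1))
for u,v in [(578,115),(629,120),(604,221),(560,216)]: print('h',atz(d,u/s,v/s,103).round(1))
for u,v in [(519,104),(477,202),(562,234)]: print('b',atz(d,u/s,v/s,8).round(1))
im=cv2.resize(d['image'][50:300,160:430,::-1],None,fx=2.9,fy=2.4,interpolation=2)
im=cv2.resize(d['image'][130:290,170:330,::-1],(600,600),interpolation=2)
cv2.imwrite('pics/w1c.png',im)
"
```

```text
cap [405.7 222.9  72. ]
gl [437.8 247.7  37. ]
c1 [457. 177.  37.]
c2 [418.5 162.5  37. ]
gr [428.5 118.5  37. ]
lug [438.8 223.   50. ]
pin [404.6 190.7  48. ]
h [356.9 321.6 103. ]
h [369.5 341.2 103. ]
h [407.3 315.9 103. ]
h [395.3 298.1 103. ]
b [340.9 325.9   8. ]
b [384.8 276.3   8. ]
b [432.2 320.    8. ]
```

View pics/w1c.png

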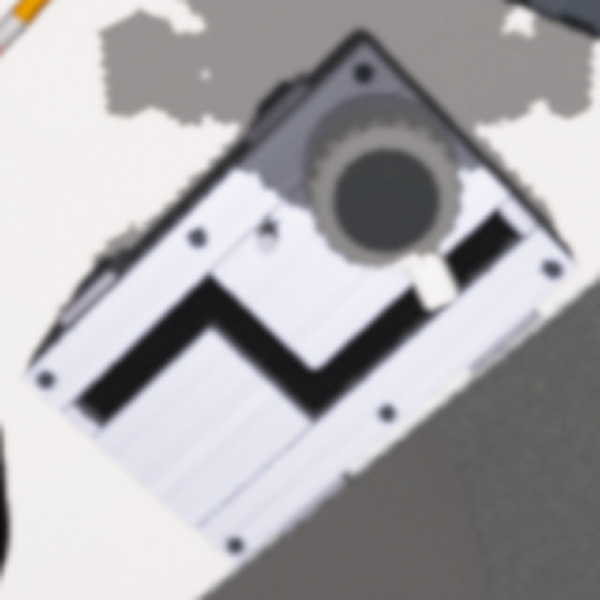

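```bash
python3 -c "
from h import *
d=load('w1');t=load('top0')
W=lambda x,y,z:atz(d,170+x/3.75,130+y/3.75,z)
T=lambda x,y,z:atz(t,135+x/5,130+y/5,z)
# order: BL(by cap near), FL, FR, BR
w=np.array([W(363,73,40),W(552,268,40),W(235,545,40),W(45,380,40)])
q=np.array([T(401,345,40),T(349,152,40),T(671,63,40),T(725,256,40)])
for a in (w,q):
    L=a[0]+a[1]-a[2]-a[3];F=a[1]+a[2]-a[0]-a[3];print(a.mean(0).round(1),'yaw',np.degrees(np.arctan2(-L[0],L[1])).round(2),np.degrees(np.arctan2(F[1],F[0])).round(2),np.linalg.norm(L)/2,np.linalg.norm(F)/2)
    y=np.arctan2(-L[0],L[1]);m=np.array([[np.cos(y),-np.sin(y)],[np.sin(y),np.cos(y)]]);
    for n,p in [('cap',W(387,199,72)),('capT',T(415,270,72)),('gl',(W(495,212,37)+W(522,235,37))/2),('c1',(W(315,370,37)+W(315,418,37))/2),('c2',(W(210,275,37)+W(212,327,37))/2),('gr',(W(77,403,37)+W(101,425,37))/2)]: print(n,((p-a.mean(0))[:2]@m).round(1))
    print('cap',a.mean(0)[:2]+m@[-16,48])
"
```

```text
[435.  181.8  40. ] yaw 16.98 17.08 126.08117080433539 75.85766819700082
cap [-16.1  48.6]
capT [-18.3  48. ]
gl [20.8 62.8]
c1 [ 20.3 -11.8]
c2 [-20.9 -12.7]
gr [-21.4 -63.7]
cap [405.65656472 223.05326971]
[433.  180.6  40. ] yaw 17.12 17.06 125.74088565482883 75.72114384232306
cap [-13.7  49.2]
capT [-15.9  48.6]
gl [23.2 63.3]
c1 [ 22.6 -11.3]
c2 [-18.6 -12. ]
gr [-19.3 -63. ]
cap [403.56553338 221.74451185]
```

```bash
python3 -c "
from h import *
st();plan([404.6,222.4,51],1.10,8)"
```

```text
{'clock': 1.4, 'eef_pos': [404.478, 208.316, 178.164], 'tool_rot': [-1.572, 0.002, 1.094], 'force': [-0.183, 0.579, 0.808], 'width': 85.13, 'qpos': [-0.572, 0.439, 0.045, 2.1, -0.029, 0.605, 0.587]}
[0.04, 0.397, 0.02, 0.002, -0.008, -0.003]
[0.04, 0.397, 0.02, 0.002, -0.008, -0.003]
[0.04, 0.397, 0.02, 0.002, -0.008, -0.003]
[0.04, 0.397, 0.02, 0.002, -0.008, -0.003]
[0.04, 0.397, 0.02, 0.002, -0.008, -0.003]
[0.04, 0.397, 0.02, 0.002, -0.008, -0.003]
[0.04, 0.397, 0.02, 0.002, -0.008, -0.003]
[0.039, 0.397, 0.02, 0.002, -0.008, -0.003]
```

Request:
{"method": "apply_moves", "body": {"commands": [[[0.16, 0.2, 0.08, 0, 0, 0], [0.16, 0.4, 0.08, 0, 0, 0], [0, 0.4, 0, 0, 0, 0], [0, 0.4, 0, 0, 0, 0], [0, 0.4, 0, 0, 0, 0], [0, 0.3, 0, 0, 0, 0], [0, 0, 0, 0, 0, 0]]]}}

```text
clock: 1.98
eef_pos: [404.8, 236.7, 90.1]
tool_rot: [-1.572, -0.009, 1.105]
force: [0.5, 0.5, -0.0]
width: 85.7
```

```bash
python3 -c "
from h import *
st();plan([404.6,222.4,51],1.10,3)"
```

```text
{'clock': 1.983, 'eef_pos': [404.835, 236.696, 90.114], 'tool_rot': [-1.572, -0.009, 1.105], 'force': [0.499, 0.452, -0.027], 'width': 85.71, 'qpos': [-0.602, 0.612, 0.022, 2.143, -0.044, 0.378, 0.562]}
[-0.11, 0.325, -0.051, 0.004, 0.019, 0.034]
[-0.109, 0.325, -0.052, 0.004, 0.019, 0.034]
[-0.108, 0.326, -0.052, 0.004, 0.019, 0.034]
```

Request:
{"method": "apply_moves", "body": {"commands": [[[-0.3, 0, -0.14, 0, 0, 0.08], [0, 0, 0, 0, 0, 0], [0, 0, 0, 0, 0, 0]]]}}

```text
clock: 2.23
eef_pos: [403.6, 225.9, 89.8]
tool_rot: [-1.571, -0.002, 1.11]
force: [0.3, 0.3, -0.4]
width: 85.1
```

```bash
python3 -c "
from h import *
st();plan([404.6,222.4,51],1.10,3)"
```

```text
{'clock': 2.233, 'eef_pos': [403.582, 225.875, 89.831], 'tool_rot': [-1.571, -0.002, 1.11], 'force': [0.268, 0.262, -0.42], 'width': 85.141, 'qpos': [-0.585, 0.609, 0.022, 2.155, -0.037, 0.376, 0.577]}
[-0.023, 0.324, -0.02, 0.0, 0.039, 0.008]
[-0.023, 0.324, -0.021, 0.0, 0.039, 0.008]
[-0.022, 0.324, -0.021, 0.0, 0.039, 0.008]
```

Request:
{"method": "apply_moves", "body": {"commands": [[[-0.04, 0.3, -0.03, 0, 0, 0], [-0.04, 0.3, -0.03, 0, 0, 0], [0, 0.25, 0, 0, 0, 0], [0, 0.1, 0, 0, 0, 0], [0, 0, 0, 0, 0, 0], [0, 0, 0, 0, 0, 0]]]}}

```text
clock: 2.73
eef_pos: [408.2, 224.2, 55.4]
tool_rot: [-1.577, -0.012, 1.109]
force: [-0.3, -0.8, -0.1]
width: 85.6
```

```bash
python3 -c "
from h import *
st();plan([404.6,222.4,51],1.10,2)"
```

```text
{'clock': 2.733, 'eef_pos': [408.172, 224.175, 55.403], 'tool_rot': [-1.577, -0.012, 1.109], 'force': [-0.287, -0.771, -0.12], 'width': 85.617, 'qpos': [-0.571, 0.679, 0.014, 2.173, -0.037, 0.277, 0.584]}
[-0.04, 0.054, 0.03, 0.033, 0.052, 0.067]
[-0.04, 0.055, 0.03, 0.033, 0.052, 0.067]
```

Request:
{"method": "apply_moves", "body": {"commands": [[[-0.07, 0.1, 0.06, 0.06, 0.05, 0.12], [0, 0.02, 0, 0, 0, 0], [0, 0, 0, 0, 0, 0]]]}}

```text
clock: 2.98
eef_pos: [405.6, 223.3, 51.9]
tool_rot: [-1.572, -0.003, 1.104]
force: [-0.9, -0.3, 0.2]
width: 85.3
```

Request:
{"method": "apply_moves", "body": {"commands": [[[0, 0, 0, 0, 0, 0], [0, 0, 0, 0, 0, 0], [0, 0, 0, 0, 0, 0], [0, 0, 0, 0, 0, 0], [0, 0, 0, 0, 0, 0]]], "claw": 20}}

```text
clock: 3.4
eef_pos: [405.6, 223.2, 53.0]
tool_rot: [-1.573, -0.003, 1.104]
force: [-0.3, -1.9, 4.0]
width: 34.9
```

```bash
python3 -c "
from h import *
st()"
```

```text
{'clock': 3.4, 'eef_pos': [405.591, 223.208, 52.993], 'tool_rot': [-1.573, -0.003, 1.104], 'force': [-0.285, -1.854, 4.011], 'width': 34.876, 'qpos': [-0.576, 0.684, 0.017, 2.173, -0.039, 0.281, 0.579]}
```

Request:
{"method": "apply_moves", "body": {"commands": [[[0, 0, 0, 0, 0.4, 0], [0, 0, 0, 0, 0.6, 0], [0, 0, 0, 0, 0.8, 0], [0, 0, 0, 0, 0.8, 0], [0, 0, 0, 0, 0.8, 0], [0, 0, 0, 0, 0.8, 0], [0, 0, 0, 0, 0.8, 0], [0, 0, 0, 0, 0, 0]]]}}

```text
clock: 4.07
eef_pos: [405.4, 223.1, 53.0]
tool_rot: [-1.571, -0.004, 0.64]
force: [-0.5, -0.5, -0.2]
width: 34.9
```

```bash
python3 -c "
from h import *
s=st(); print(s['torque']);plan([405.2,223,52],None,1)"
```

```text
{'clock': 4.067, 'eef_pos': [405.405, 223.066, 53.036], 'tool_rot': [-1.571, -0.004, 0.64], 'force': [-0.546, -0.501, -0.183], 'width': 34.924, 'qpos': [-0.636, 0.688, 0.106, 2.175, -0.242, 0.286, 0.319]}
[-0.11909016  0.02957722 -0.0777303 ]
[-0.005, 0.026, 0.002, 0.002, -0.0, 0.041]
```

Request:
{"method": "apply_moves", "body": {"commands": [[[0, 0, 0, 0, 0.8, 0], [0, 0, 0, 0, 0.9, 0], [0, 0, 0, 0, 0.9, 0], [0, 0, 0, 0, 0.9, 0], [0, 0, 0, 0, 0.9, 0], [0, 0, 0, 0, 0.9, 0], [0, 0, 0, 0, 0.9, 0], [0, 0, 0, 0, 0.9, 0]]]}}

```text
clock: 4.73
eef_pos: [405.2, 223.0, 53.0]
tool_rot: [-1.569, -0.003, 0.005]
force: [0.2, 0.4, 0.5]
width: 34.9
```

Request:
{"method": "apply_moves", "body": {"commands": [[[0, 0, 0, 0, 0.9, 0], [0, 0, 0, 0, 0.8, 0], [0, 0, 0, 0, 0.6, 0]]]}}

```text
clock: 4.98
eef_pos: [405.2, 223.0, 53.0]
tool_rot: [-1.569, -0.002, -0.2]
force: [0.7, -0.9, 0.8]
width: 34.7
```

```bash
python3 -c "
from h import *
s=st(); print(s['torque']);d=snap('wrist','w2')"
```

```text
{'clock': 4.983, 'eef_pos': [405.172, 223.008, 53.046], 'tool_rot': [-1.569, -0.002, -0.2], 'force': [0.686, -0.895, 0.792], 'width': 34.717, 'qpos': [-0.754, 0.706, 0.282, 2.178, -0.597, 0.327, -0.166]}
[-0.26582835  0.00802444  1.37865524]
```

Request:
{"method": "apply_moves", "body": {"commands": [[[0, 0, 0, 0, 0.6, 0], [0, 0, 0, 0, 0.5, 0]]]}}

```text
clock: 5.2
eef_pos: [405.8, 225.0, 53.1]
tool_rot: [-1.567, -0.003, -0.286]
force: [2.1, 4.8, -5.1]
width: 35.3
```

```bash
python3 -c "
from h import *
s=st(); print(s['torque']);d=snap('top','t2');im=cv2.resize(d['image'][130:225,135:290,::-1],None,fx=4,fy=4,interpolation=2)
cv2.imwrite('pics/t2c.png',im)"
```

```text
{'clock': 5.2, 'eef_pos': [405.766, 225.025, 53.093], 'tool_rot': [-1.567, -0.003, -0.286], 'force': [2.088, 4.797, -5.129], 'width': 35.329, 'qpos': [-0.77, 0.71, 0.301, 2.176, -0.632, 0.334, -0.22]}
[0.65118718 0.14412081 0.40140868]
```

Request:
{"method": "apply_moves", "body": {"commands": [[[0, 0, 0, 0, 0, 0], [0, 0, 0, 0, 0, 0], [0, 0, 0, 0, 0, 0], [0, -0.4, 0, 0, 0, 0], [0, -0.7, 0, 0, 0, 0], [0, -0.9, 0, 0, 0, 0], [0, -0.6, 0, 0, 0, 0], [0, -0.3, 0, 0, 0, 0]]], "claw": 60}}

```text
clock: 5.92
eef_pos: [402.2, 220.4, 170.0]
tool_rot: [-1.576, 0.006, -0.298]
force: [-0.4, -0.0, -0.9]
width: 59.8
```

```bash
python3 -c "
from h import *
s=st(); d=snap('wrist','w3');im=cv2.resize(d['image'][:,:,::-1],(800,600),interpolation=2)
cv2.imwrite('pics/w3b.png',im)"
```

```text
{'clock': 5.917, 'eef_pos': [402.242, 220.362, 169.98], 'tool_rot': [-1.576, 0.006, -0.298], 'force': [-0.426, -0.003, -0.866], 'width': 59.835, 'qpos': [-0.949, 0.517, 0.558, 2.102, -0.45, 0.647, -0.38]}
```

View pics/w3b.png

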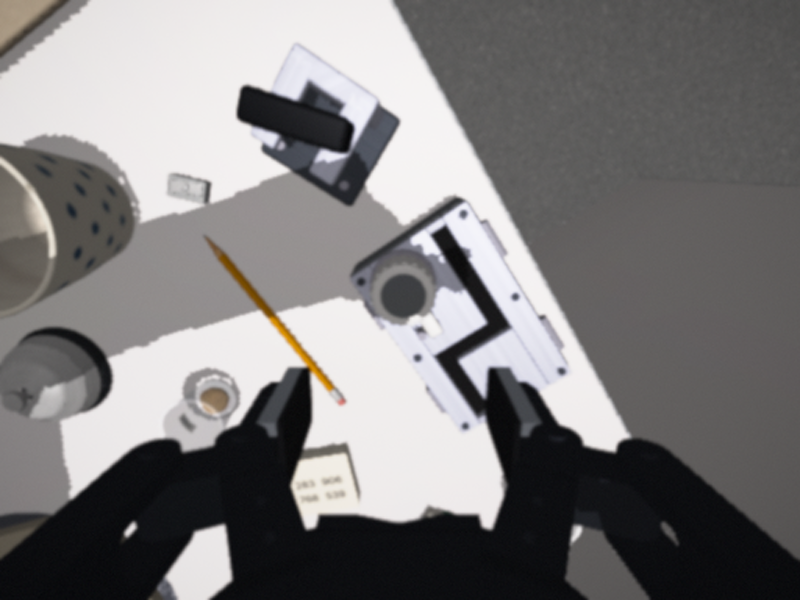

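```bash
python3 -c "
from h import *
d=load('w3');s=1.5625
h=np.array([atz(d,u/s,v/s,103) for u,v in [(247,87),(355,124),(348,152),(240,114)]]);print(h.round(1),h.mean(0))
u=h[0]+h[3]-h[1]-h[2];print(np.degrees(np.arctan2(u[1],u[0])),np.linalg.norm(u)/2)
for n,u,v,z in [('postL',295,44,75),('postR',381,101,75),('bR',400,122,8),('bF',350,205,8),('cap',402,296,72)]: print(n,atz(d,u/s,v/s,z).round(1))
t=cv2.resize(d['image'][10:145,140:275,::-1],(600,600),interpolation=2);cv2.imwrite('pics/w3c.png',t)"
```

```text
[[371.2 340.6 103. ]
 [410.7 313.2 103. ]
 [404.  303.1 103. ]
 [364.1 331.7 103. ]] [387.51910349 322.13188764 103.        ]
144.77346216280495 48.60767132592118
postL [393.  357.7  75. ]
postR [424.4 322.2  75. ]
bR [431.9 315.7   8. ]
bF [384.6 276.1   8. ]
cap [404.9 223.   72. ]
```

View pics/w3c.png

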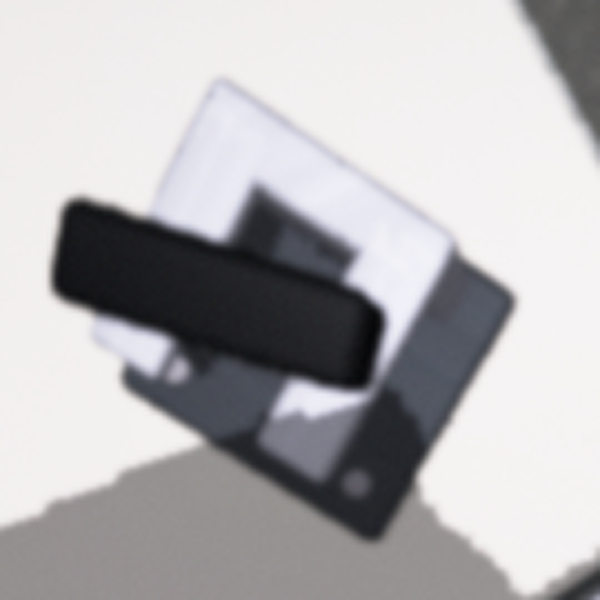

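```bash
python3 -c "
from h import *
plan([387,322,170],0.956,15)"
```

```text
[-0.075, 0.002, 0.153, -0.0, -0.958, -0.004]
[-0.062, 0.002, 0.159, -0.0, -0.958, -0.004]
[-0.049, 0.002, 0.164, -0.0, -0.958, -0.004]
[-0.035, 0.002, 0.167, -0.0, -0.958, -0.004]
[-0.021, 0.002, 0.17, -0.0, -0.958, -0.004]
[-0.007, 0.002, 0.171, -0.0, -0.958, -0.004]
[0.008, 0.002, 0.171, -0.0, -0.958, -0.004]
[0.022, 0.002, 0.169, -0.0, -0.958, -0.004]
[0.036, 0.002, 0.167, -0.0, -0.958, -0.004]
[0.05, 0.002, 0.163, -0.0, -0.958, -0.004]
[0.063, 0.002, 0.159, -0.0, -0.958, -0.004]
[0.076, 0.002, 0.153, -0.0, -0.958, -0.004]
[0.089, 0.002, 0.146, -0.0, -0.958, -0.004]
[0.101, 0.002, 0.138, -0.0, -0.958, -0.004]
[0.112, 0.002, 0.129, -0.0, -0.958, -0.004]
```

Request:
{"method": "apply_moves", "body": {"commands": [[[-0.08, 0, 0.15, 0, -0.96, 0], [-0.06, 0, 0.16, 0, -0.96, 0], [-0.05, 0, 0.16, 0, -0.96, 0], [-0.04, 0, 0.17, 0, -0.96, 0], [-0.02, 0, 0.17, 0, -0.96, 0], [-0.01, 0, 0.17, 0, -0.96, 0], [0.01, 0, 0.17, 0, -0.96, 0], [0.02, 0, 0.17, 0, -0.96, 0]]]}}

```text
clock: 6.63
eef_pos: [392.0, 272.4, 170.7]
tool_rot: [-1.57, 0.006, 0.395]
force: [0.4, -0.2, 0.7]
width: 60.2
```

Request:
{"method": "apply_moves", "body": {"commands": [[[0.04, 0, 0.17, 0, -0.96, 0], [0.05, 0, 0.16, 0, -0.96, 0], [0.06, 0, 0.16, 0, -0.96, 0], [0.08, 0, 0.15, 0, -0.96, 0], [0.09, 0, 0.15, 0, -0.96, 0], [0.1, 0, 0.14, 0, -0.8, 0], [0, 0, 0, 0, 0, 0], [0, 0, 0, 0, 0, 0]]], "claw": 50}}

```text
clock: 7.3
eef_pos: [380.5, 311.6, 166.3]
tool_rot: [-1.562, 0.013, 0.907]
force: [0.4, -1.6, 0.2]
width: 50.1
```

```bash
python3 -c "
from h import *
st();plan([387,322,130],0.956,2)"
```

```text
{'clock': 7.3, 'eef_pos': [380.539, 311.635, 166.318], 'tool_rot': [-1.562, 0.013, 0.907], 'force': [0.366, -1.636, 0.239], 'width': 50.132, 'qpos': [-0.88, 0.515, 0.204, 2.01, -0.176, 0.647, 0.347]}
[0.158, 0.452, 0.012, -0.051, -0.281, -0.072]
[0.155, 0.453, 0.01, -0.051, -0.281, -0.072]
```

Request:
{"method": "apply_moves", "body": {"commands": [[[0.2, 0.3, 0.01, -0.05, -0.3, -0.08], [0.12, 0.3, 0.01, -0.05, -0.26, -0.07], [0, 0, 0, 0, 0, 0], [0, 0, 0, 0, 0, 0]]]}}

```text
clock: 7.63
eef_pos: [387.9, 319.4, 141.0]
tool_rot: [-1.571, 0.001, 0.947]
force: [0.2, -0.8, 0.7]
width: 50.1
```

```bash
python3 -c "
from h import *
s=st();plan([387,322,79],0.956,2); d=snap('wrist','w4')
im=cv2.resize(d['image'][:,:,::-1],(800,600),interpolation=2)
for q in proj(d,[[387,322,103]])*1.5625: cv2.circle(im,tuple(int(a) for a in q),4,(0,0,255),1)
cv2.imwrite('pics/w4b.png',im)"
```

```text
{'clock': 7.633, 'eef_pos': [387.922, 319.409, 141.036], 'tool_rot': [-1.571, 0.001, 0.947], 'force': [0.174, -0.763, 0.66], 'width': 50.119, 'qpos': [-0.87, 0.562, 0.183, 2.016, -0.177, 0.579, 0.38]}
[0.02, 0.775, 0.029, 0.002, -0.054, -0.006]
[0.02, 0.775, 0.028, 0.002, -0.054, -0.006]
```

View pics/w4b.png

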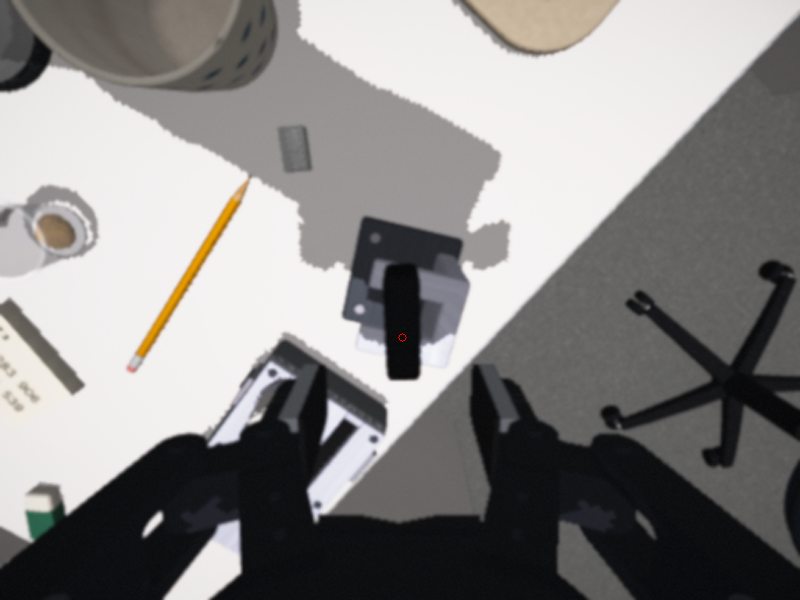

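```bash
python3 -c "
from h import *
d=load('w4')
M=cv2.Rodrigues(np.array(d['rvec'],float))[0];print('cam',-M.T@d['tvec'].ravel(),'fwd',M[2])
im=d['image'];g=im.max(2)[160:250,230:285]<45
n,l,s,c=cv2.connectedComponentsWithStats(g.astype(np.uint8));i=1+s[1:,4].argmax();print(s[i]+[230,160,0,0,0],c[i]+[230,160])
ys=np.arange(g.shape[0])
for y in range(0,90,6):
    xs=np.where(l[y]==i)[0]; print(y+160,(xs.min()+230,xs.max()+230) if len(xs) else None,end=' ')
from scipy.optimize import least_squares
def box(cx,cy,yw,zt=103):
    P=[[a*8,b*25,z] for z in (zt-28,zt) for a in(-1,1) for b in(-1,1)];P=np.array(P,float)
    c,s_=np.cos(yw),np.sin(yw);P[:,:2]=P[:,:2]@np.array([[c,s_],[-s_,c]])+[cx,cy];return proj(d,P)
def bb(p): 
    q=box(p[0],p[1],p[2]); return [q[:,0].min(),q[:,0].max()+0,q[:,1].min(),q[:,1].max()]
print()
for p in ([387,322,.956],[387,320,.956],[387,322,.94]): print(np.round(bb(p),1), box(*p).round(1).tolist())
"
```

```text
cam [328.26612195 362.61340921 283.24403974] fwd [ 0.23446622 -0.17096466 -0.95697266]
[ 242  160   28   82 1651] [257.16353725 202.25863113]
160 (np.int64(254), np.int64(267)) 166 (np.int64(257), np.int64(268)) 172 (np.int64(247), np.int64(266)) 178 (np.int64(246), np.int64(266)) 184 (np.int64(246), np.int64(267)) 190 (np.int64(243), np.int64(267)) 196 (np.int64(246), np.int64(269)) 202 (np.int64(246), np.int64(268)) 208 (np.int64(246), np.int64(268)) 214 (np.int64(247), np.int64(268)) 220 (np.int64(248), np.int64(267)) 226 (np.int64(248), np.int64(267)) 232 (np.int64(248), np.int64(267)) 238 (np.int64(249), np.int64(267)) 244 None 
[244.9 269.3 171.  249.1] [[247.4, 232.3], [246.2, 171.2], [267.4, 232.1], [267.5, 171.0], [246.3, 249.1], [244.9, 180.5], [269.0, 248.9], [269.3, 180.3]]
[242.4 266.8 172.5 250.6] [[245.4, 233.6], [244.1, 172.7], [265.3, 233.4], [265.3, 172.5], [244.1, 250.6], [242.4, 182.3], [266.7, 250.4], [266.8, 182.0]]
[245.5 269.9 171.  249.1] [[246.9, 232.1], [246.7, 171.0], [266.9, 232.2], [268.1, 171.2], [245.8, 248.9], [245.5, 180.3], [268.4, 249.1], [269.9, 180.5]]
```

```bash
python3 -c "
from h import *
s=st();plan([385.5,323.2,79],0.952,4)"
```

```text
{'clock': 7.683, 'eef_pos': [387.804, 319.279, 141.085], 'tool_rot': [-1.571, 0.001, 0.947], 'force': [-0.391, 0.116, 0.373], 'width': 50.11, 'qpos': [-0.87, 0.562, 0.183, 2.016, -0.177, 0.58, 0.38]}
[0.012, 0.388, 0.026, 0.001, -0.015, -0.004]
[0.012, 0.388, 0.026, 0.001, -0.015, -0.004]
[0.012, 0.388, 0.026, 0.001, -0.015, -0.004]
[0.012, 0.388, 0.026, 0.001, -0.015, -0.004]
```

Request:
{"method": "apply_moves", "body": {"commands": [[[0.02, 0.3, 0.04, 0, -0.02, 0], [0.02, 0.4, 0.04, 0, -0.02, 0], [0.01, 0.4, 0.02, 0, -0.02, 0], [0, 0.25, 0, 0, 0, 0], [0, 0, 0, 0, 0, 0], [0, 0, 0, 0, 0, 0]]]}}

```text
clock: 8.18
eef_pos: [387.9, 321.9, 88.7]
tool_rot: [-1.573, -0.002, 0.943]
force: [-0.4, 0.6, 0.3]
width: 49.9
```

```bash
python3 -c "
from h import *
s=st();plan([385.5,323.2,79],0.952,1)"
```

```text
{'clock': 8.183, 'eef_pos': [387.899, 321.872, 88.745], 'tool_rot': [-1.573, -0.002, 0.943], 'force': [-0.411, 0.583, 0.267], 'width': 49.905, 'qpos': [-0.85, 0.652, 0.15, 2.05, -0.205, 0.451, 0.396]}
[-0.009, 0.243, 0.069, 0.026, -0.108, 0.027]
```

Request:
{"method": "apply_moves", "body": {"commands": [[[0, 0.16, 0.06, 0.03, -0.1, 0.03], [0, 0.1, 0.02, 0, 0, 0], [0, 0, 0, 0, 0, 0], [0, 0, 0, 0, 0, 0]]]}}

```text
clock: 8.52
eef_pos: [386.3, 324.4, 79.6]
tool_rot: [-1.571, -0.003, 0.951]
force: [0.7, 0.2, -0.2]
width: 50.1
```

```bash
python3 -c "
from h import *
s=st();plan([385.5,323.2,79],0.952,1)"
```

```text
{'clock': 8.517, 'eef_pos': [386.319, 324.415, 79.558], 'tool_rot': [-1.571, -0.003, 0.951], 'force': [0.702, 0.234, -0.241], 'width': 50.069, 'qpos': [-0.847, 0.669, 0.139, 2.053, -0.208, 0.43, 0.402]}
[-0.037, 0.014, -0.001, 0.003, -0.013, 0.031]
```

Request:
{"method": "apply_moves", "body": {"commands": [[[-0.03, 0.01, 0, 0, 0, 0.03], [0, 0, 0, 0, 0, 0]]]}}

```text
clock: 8.68
eef_pos: [385.7, 323.6, 79.6]
tool_rot: [-1.571, -0.001, 0.951]
force: [0.3, -0.7, 0.1]
width: 49.8
```

Request:
{"method": "apply_moves", "body": {"commands": [[[0, 0, 0, 0, 0, 0], [0, 0, 0, 0, 0, 0], [0, 0, 0, 0, 0, 0], [0, 0, 0, 0, 0, 0], [0, 0, 0, 0, 0, 0]]], "claw": 5}}

```text
clock: 9.1
eef_pos: [386.1, 323.8, 80.3]
tool_rot: [-1.571, -0.002, 0.951]
force: [0.5, 0.2, -1.6]
width: 15.1
```

```bash
python3 -c "
from h import *
s=st();print(s['torque']);plan([385.5,323.2,200],0.952,6)"
```

```text
{'clock': 9.1, 'eef_pos': [386.077, 323.778, 80.302], 'tool_rot': [-1.571, -0.002, 0.951], 'force': [0.52, 0.212, -1.638], 'width': 15.081, 'qpos': [-0.848, 0.667, 0.14, 2.053, -0.207, 0.432, 0.402]}
[0.03525269 0.01149379 0.0399496 ]
[-0.003, -0.499, 0.0, 0.001, -0.002, 0.003]
[-0.003, -0.499, 0.0, 0.001, -0.002, 0.003]
[-0.003, -0.499, 0.0, 0.001, -0.002, 0.003]
[-0.003, -0.499, 0.0, 0.001, -0.002, 0.003]
[-0.003, -0.499, 0.0, 0.001, -0.002, 0.003]
[-0.003, -0.499, 0.001, 0.001, -0.002, 0.003]
```

Request:
{"method": "apply_moves", "body": {"commands": [[[0, -0.2, 0, 0, 0, 0], [0, -0.4, 0, 0, 0, 0], [0, -0.5, 0, 0, 0, 0], [0, -0.4, 0, 0, 0, 0], [0, -0.3, 0, 0, 0, 0], [0, -0.1, 0, 0, 0, 0], [0, 0, 0, 0, 0, 0], [0, 0, 0, 0, 0, 0]]]}}

```text
clock: 9.77
eef_pos: [385.0, 322.7, 161.0]
tool_rot: [-1.571, 0.001, 0.95]
force: [0.6, 0.4, -0.8]
width: 14.7
```

```bash
cat > seam.py <<'E'
from h import *
C=np.array([434.6,181.8]);Y=np.radians(17.05)
m=np.array([[np.cos(Y),-np.sin(Y)],[np.sin(Y),np.cos(Y)]])
S=np.array([[21,56],[21,34],[21,11],[21,-11],[0,-11],[-21,-11],[-21,-33],[-21,-56]])@m.T+C
E
python3 -c "
from seam import *
s=st();print(S.round(1).tolist());plan([*S[0],145],0.952,6); d=snap('scene','s5');snap('top','t5');
im=d['image'][:,:,::-1]
print(proj(d,[[386,323.8,s['eef_pos'][2]-65.3],[*S[0],40]]))
cv2.imwrite('pics/s5c.png',cv2.resize(im[160:270,205:355],None,fx=5,fy=5,interpolation=2))"
```

```text
{'clock': 9.767, 'eef_pos': [384.968, 322.698, 161.047], 'tool_rot': [-1.571, 0.001, 0.95], 'force': [0.589, 0.382, -0.815], 'width': 14.69, 'qpos': [-0.889, 0.53, 0.196, 2.0, -0.168, 0.628, 0.368]}
[[438.3, 241.5], [444.7, 220.5], [451.5, 198.5], [457.9, 177.4], [437.8, 171.3], [417.7, 165.1], [424.2, 144.1], [430.9, 122.1]]
[-0.146, 0.067, -0.377, -0.0, -0.003, -0.002]
[-0.146, 0.067, -0.377, -0.0, -0.003, -0.002]
[-0.146, 0.067, -0.377, -0.0, -0.003, -0.002]
[-0.146, 0.067, -0.377, -0.0, -0.003, -0.002]
[-0.147, 0.067, -0.377, -0.0, -0.003, -0.002]
[-0.147, 0.067, -0.377, -0.0, -0.003, -0.002]
[[330.93996378 210.25268078]
 [278.42213315 234.89850782]]
```

View pics/s5c.png

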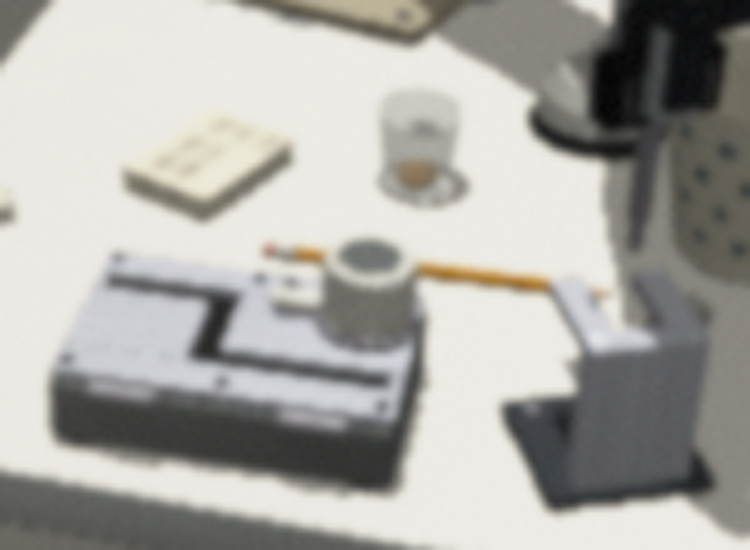

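```bash
python3 -c "
from seam import *
d=load('s5');c=lambda x,y,z:atz(d,205+x/5,160+y/5,z)
tip=c(637,248,95.7);print('tip',tip)
S3=[(118,258),(68,358),(383,406)]
f=np.array([[-38,-63],[38,-63],[38,63]])@m.T+C
for p,w in zip(S3,f): print(c(*p,40)[:2],w)
print('groove end',c(388,381,40),C+m@[21,62],'c1',c(207,350,40),C+m@[21,-11],'cap',c(370,258,72))
t=load('t5');im=t['image'][120:225,130:285,::-1];cv2.imwrite('pics/t5c.png',cv2.resize(im,None,fx=5,fy=5,interpolation=2))
s=[0]
print('bases',[ (n,c(*p,z).round(1).tolist()) for n,p,z in [('bFarR?',(557,507),0),('b2',(710,487),0),('postb',(582,350),75),('posta',(703,345),75)]])
"
```

```text
tip [382.30920626 325.38204647  95.7       ]
[418.393522   113.32479444] [416.7421145  110.42706448]
[489.16936359 135.29016387] [489.40185746 132.7107301 ]
[453.21722817 255.74590166] [452.4578855  253.17293552]
groove end [437.88354525 250.38479413  40.        ] [436.49825439 247.23238212] c1 [456.34486674 179.55509835  40.        ] [457.90230163 177.44078692] cap [407.81282796 225.90247135  72.        ]
bases [('bFarR?', [428.1, 320.9, 0.0]), ('b2', [386.0, 368.5, 0.0]), ('postb', [427.3, 322.8, 75.0]), ('posta', [401.2, 360.5, 75.0])]
```

```bash
cat >> seam.py <<'E'
OFF=np.array([1.2,-.9]); T=S+OFF
E
python3 -c "
from seam import *
plan([*T[0],145],0.951,8)"
```

```text
[-0.108, 0.048, -0.288, -0.0, -0.001, -0.003]
[-0.108, 0.048, -0.288, -0.0, -0.001, -0.003]
[-0.109, 0.048, -0.288, -0.0, -0.001, -0.003]
[-0.109, 0.048, -0.288, -0.0, -0.001, -0.003]
[-0.109, 0.048, -0.288, -0.0, -0.001, -0.003]
[-0.109, 0.048, -0.288, -0.0, -0.001, -0.003]
[-0.109, 0.048, -0.288, -0.0, -0.001, -0.003]
[-0.109, 0.048, -0.288, -0.0, -0.001, -0.003]
```

Request:
{"method": "apply_moves", "body": {"commands": [[[-0.11, 0.02, -0.29, 0, 0, 0], [-0.11, 0.02, -0.29, 0, 0, 0], [-0.11, 0.02, -0.29, 0, 0, 0], [-0.11, 0.04, -0.29, 0, 0, 0], [-0.11, 0.04, -0.29, 0, 0, 0], [-0.11, 0.04, -0.29, 0, 0, 0], [-0.1, 0.04, -0.2, 0, 0, 0], [0, 0, 0, 0, 0, 0]]]}}

```text
clock: 10.53
eef_pos: [429.9, 245.6, 145.4]
tool_rot: [-1.567, 0.013, 0.951]
force: [0.7, 0.7, -1.5]
width: 14.6
```

Request:
{"method": "apply_moves", "body": {"commands": [[[0, 0, 0, 0, 0, 0], [0, 0, 0, 0, 0, 0]]]}}

```text
clock: 10.7
eef_pos: [429.6, 244.8, 144.7]
tool_rot: [-1.566, 0.015, 0.949]
force: [0.2, 0.4, -0.9]
width: 14.7
```

```bash
python3 -c "
from seam import *
st();plan([*T[0],125],0.951,2)"
```

```text
{'clock': 10.7, 'eef_pos': [429.6, 244.839, 144.695], 'tool_rot': [-1.566, 0.015, 0.949], 'force': [0.204, 0.359, -0.878], 'width': 14.69, 'qpos': [-0.697, 0.552, 0.177, 2.021, -0.162, 0.597, 0.538]}
[0.032, 0.245, -0.132, -0.026, -0.012, -0.085]
[0.03, 0.246, -0.132, -0.026, -0.012, -0.085]
```

Request:
{"method": "apply_moves", "body": {"commands": [[[0.03, 0.2, -0.14, -0.03, 0, -0.09], [0.03, 0.2, -0.13, -0.03, 0, -0.08], [0, 0, 0, 0, 0, 0], [0, 0, 0, 0, 0, 0], [0, 0, 0, 0, 0, 0]]]}}

```text
clock: 11.12
eef_pos: [437.7, 244.3, 128.4]
tool_rot: [-1.569, -0.001, 0.955]
force: [0.5, -0.3, -0.7]
width: 15.1
```

```bash
python3 -c "
from seam import *
st();plan([*T[0],113],0.951,1)"
```

```text
{'clock': 11.117, 'eef_pos': [437.729, 244.277, 128.424], 'tool_rot': [-1.569, -0.001, 0.955], 'force': [0.519, -0.311, -0.748], 'width': 15.059, 'qpos': [-0.673, 0.58, 0.16, 2.03, -0.173, 0.544, 0.564]}
[-0.051, 0.385, -0.089, -0.017, 0.042, 0.014]
```

Request:
{"method": "apply_moves", "body": {"commands": [[[-0.06, 0.25, -0.1, -0.02, 0.04, 0.01], [0, 0.15, 0, 0, 0, 0], [0, 0, 0, 0, 0, 0], [0, 0, 0, 0, 0, 0]]]}}

```text
clock: 11.45
eef_pos: [439.2, 241.3, 111.7]
tool_rot: [-1.571, -0.002, 0.953]
force: [0.1, -0.0, -1.4]
width: 14.8
```

```bash
python3 -c "
from seam import *
s=st();plan([*T[0],106],0.951,1)
d=snap('scene','s6');t=snap('top','t6')
a=cv2.resize(d['image'][190:265,205:305,::-1],None,fx=6,fy=6,interpolation=2)
cv2.imwrite('pics/s6c.png',a)
for q in (d,): print((proj(q,[*S[0],40])-[205,190])*6,(proj(q,[s['eef_pos'][0]-1.2,s['eef_pos'][1]+.9,s['eef_pos'][2]-65.3])-[205,190])*6)"
```

```text
{'clock': 11.45, 'eef_pos': [439.232, 241.327, 111.653], 'tool_rot': [-1.571, -0.002, 0.953], 'force': [0.071, -0.025, -1.445], 'width': 14.829, 'qpos': [-0.66, 0.608, 0.15, 2.042, -0.18, 0.501, 0.574]}
[-0.012, 0.141, -0.015, 0.002, 0.027, 0.018]
[[440.53279887 269.39104694]] [[443.78662782 253.87098547]]
```

View pics/s6c.png

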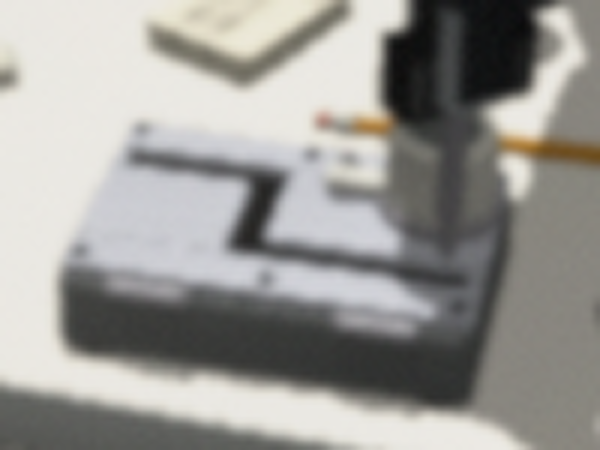

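```bash
sed -i 's/^OFF=.*/OFF=np.array([2.4,-.4]); T=S+OFF/' seam.py; python3 -c "
from seam import *
s=st();plan([*T[0],101],0.951,3)"
```

```text
{'clock': 11.55, 'eef_pos': [439.301, 241.412, 111.893], 'tool_rot': [-1.571, -0.002, 0.953], 'force': [0.634, 0.224, -0.691], 'width': 15.004, 'qpos': [-0.66, 0.608, 0.15, 2.042, -0.18, 0.502, 0.574]}
[0.004, 0.091, -0.011, 0.001, 0.009, 0.007]
[0.004, 0.091, -0.011, 0.001, 0.009, 0.007]
[0.004, 0.091, -0.011, 0.001, 0.009, 0.007]
```

Request:
{"method": "apply_moves", "body": {"commands": [[[0.01, 0.06, -0.02, 0, 0.03, 0.02], [0, 0.08, -0.01, 0, 0, 0], [0, 0.06, 0, 0, 0, 0], [0, 0.05, 0, 0, 0, 0], [0, 0, 0, 0, 0, 0]]]}}

```text
clock: 11.97
eef_pos: [441.1, 241.3, 101.4]
tool_rot: [-1.572, -0.001, 0.951]
force: [0.9, 0.6, 0.1]
width: 15.3
```

```bash
python3 -c "
from seam import *
s=st();plan([*T[0],100.5],0.951,1)"
```

```text
{'clock': 11.967, 'eef_pos': [441.122, 241.349, 101.403], 'tool_rot': [-1.572, -0.001, 0.951], 'force': [0.858, 0.589, 0.129], 'width': 15.288, 'qpos': [-0.654, 0.628, 0.145, 2.044, -0.184, 0.48, 0.577]}
[-0.012, 0.023, 0.006, 0.009, -0.006, 0.014]
```

Request:
{"method": "apply_moves", "body": {"commands": [[[0.02, 0.03, -0.015, 0, 0, 0], [0.02, 0, -0.015, 0, 0, 0], [0.0, 0, 0, 0, 0, 0]]]}}

```text
clock: 12.22
eef_pos: [441.7, 241.5, 99.6]
tool_rot: [-1.57, 0.002, 0.951]
force: [-0.0, 0.3, -0.8]
width: 14.6
```

Request:
{"method": "apply_moves", "body": {"commands": [[[0.02, 0, -0.015, 0, 0, 0], [0.02, 0, -0.015, 0, 0, 0], [0.0, 0, 0, 0, 0, 0]]]}}

```text
clock: 12.47
eef_pos: [442.0, 241.5, 99.4]
tool_rot: [-1.568, 0.005, 0.951]
force: [-0.8, 0.6, -0.7]
width: 14.8
```

```bash
python3 -c "
from seam import *
s=st();print((s['eef_pos'][:2]-C)@m, np.array(s['force'][:2])@m,s['torque'])"
```

```text
{'clock': 12.467, 'eef_pos': [442.023, 241.516, 99.418], 'tool_rot': [-1.568, 0.005, 0.951], 'force': [-0.828, 0.597, -0.661], 'width': 14.831, 'qpos': [-0.652, 0.635, 0.144, 2.037, -0.184, 0.488, 0.578]}
[24.60624871 54.9145758 ] [-0.61683693  0.81365303] [-0.05239767  0.27234656 -0.02844043]
```

Request:
{"method": "apply_moves", "body": {"commands": [[[-0.04, 0, 0.03, 0, 0, -0.03], [-0.04, 0, 0.03, 0, 0, 0], [0.0, 0, 0, 0, 0, 0]]]}}

```text
clock: 12.72
eef_pos: [439.7, 240.9, 99.8]
tool_rot: [-1.57, -0.002, 0.951]
force: [-0.2, 0.4, -0.6]
width: 14.9
```

```bash
python3 -c "
from seam import *
s=st();print((s['eef_pos'][:2]-C)@m, np.array(s['force'][:2])@m,s['torque'])"
```

```text
{'clock': 12.717, 'eef_pos': [439.737, 240.873, 99.831], 'tool_rot': [-1.57, -0.002, 0.951], 'force': [-0.228, 0.363, -0.645], 'width': 14.934, 'qpos': [-0.652, 0.629, 0.142, 2.049, -0.186, 0.474, 0.579]}
[22.23174494 54.97018857] [-0.11133378  0.41402066] [-0.02024937  0.00819507 -0.01345756]
```

Request:
{"method": "apply_moves", "body": {"commands": [[[-0.04, 0, 0.03, 0, 0, 0], [-0.04, 0, 0.03, 0, 0, 0], [0.0, 0, 0, 0, 0, 0]]]}}

```text
clock: 12.97
eef_pos: [436.6, 239.9, 100.2]
tool_rot: [-1.571, -0.004, 0.95]
force: [-1.1, 0.6, 0.1]
width: 14.8
```

```bash
python3 -c "
from seam import *
s=st();print((s['eef_pos'][:2]-C)@m, np.array(s['force'][:2])@m,s['torque'])"
```

```text
{'clock': 12.967, 'eef_pos': [436.6, 239.882, 100.212], 'tool_rot': [-1.571, -0.004, 0.95], 'force': [-1.116, 0.574, 0.056], 'width': 14.82, 'qpos': [-0.654, 0.625, 0.141, 2.059, -0.187, 0.466, 0.579]}
[18.94180611 54.94281595] [-0.89854847  0.87637887] [0.00955411 0.09079589 0.01657781]
```

Request:
{"method": "apply_moves", "body": {"commands": [[[-0.04, 0, 0.03, 0, 0, 0], [-0.03, 0, 0.02, 0, 0, 0], [0.0, 0, 0, 0, 0, 0]]]}}

```text
clock: 13.22
eef_pos: [435.1, 239.5, 100.7]
tool_rot: [-1.574, -0.008, 0.95]
force: [0.7, 0.3, -1.3]
width: 14.9
```

```bash
python3 -c "
from seam import *
s=st();print((s['eef_pos'][:2]-C)@m, np.array(s['force'][:2])@m,s['torque'])"
```

```text
{'clock': 13.217, 'eef_pos': [435.104, 239.485, 100.666], 'tool_rot': [-1.574, -0.008, 0.95], 'force': [0.653, 0.28, -1.272], 'width': 14.946, 'qpos': [-0.655, 0.621, 0.141, 2.067, -0.188, 0.456, 0.578]}
[17.39515975 55.00149179] [0.70658513 0.0763296 ] [ 0.03331782 -0.03032462  0.04236652]
```

Request:
{"method": "apply_moves", "body": {"commands": [[[-0.04, 0.02, 0.03, 0.03, 0, 0.04], [-0.03, 0, 0.02, 0, 0, 0], [0.0, 0, 0, 0, 0, 0]]]}}

```text
clock: 13.47
eef_pos: [434.8, 239.4, 100.6]
tool_rot: [-1.574, -0.01, 0.95]
force: [0.5, 0.4, -1.0]
width: 15.0
```

```bash
python3 -c "
from seam import *
s=st();print((s['eef_pos'][:2]-C)@m, np.array(s['force'][:2])@m,s['torque'])"
```

```text
{'clock': 13.467, 'eef_pos': [434.762, 239.395, 100.553], 'tool_rot': [-1.574, -0.01, 0.95], 'force': [0.467, 0.427, -1.041], 'width': 14.963, 'qpos': [-0.655, 0.62, 0.14, 2.07, -0.188, 0.452, 0.578]}
[17.04185593 55.0160165 ] [0.57161069 0.2709461 ] [ 0.07135639 -0.3312691   0.03366968]
```

```bash
sed -i 's/^OFF=.*/OFF=np.zeros(2); T=S+OFF/' seam.py
cat >> seam.py <<'E'
def loc(): 
    s=st(); print('local',((s['eef_pos'][:2]-C)@m).round(2),'tq',np.round(s['torque'],2))
E
python3 -c "
from seam import *
plan([*T[0],99.8],0.951,2)"
```

```text
[0.047, 0.01, -0.02, 0.021, -0.007, 0.056]
[0.047, 0.01, -0.02, 0.021, -0.007, 0.056]
```

Request:
{"method": "apply_moves", "body": {"commands": [[[0.06, 0.01, -0.03, 0.02, 0, 0.06], [0.05, 0.01, -0.02, 0.02, 0, 0.05], [0, 0, 0, 0, 0, 0], [0, 0, 0, 0, 0, 0]]]}}

```text
clock: 13.8
eef_pos: [436.2, 241.0, 99.0]
tool_rot: [-1.567, 0.007, 0.95]
force: [0.5, 0.0, -0.5]
width: 14.8
```

```bash
python3 -c "
from seam import *
loc();plan([*T[1],99.8],0.951,6)"
```

```text
{'clock': 13.8, 'eef_pos': [436.243, 240.961, 99.029], 'tool_rot': [-1.567, 0.007, 0.95], 'force': [0.515, 0.016, -0.491], 'width': 14.838, 'qpos': [-0.657, 0.631, 0.144, 2.049, -0.186, 0.481, 0.575]}
local [18.92 56.08] tq [ 0.03 -0.07 -0.  ]
[-0.049, -0.003, -0.078, -0.008, -0.002, -0.013]
[-0.049, -0.003, -0.078, -0.008, -0.002, -0.013]
[-0.049, -0.003, -0.078, -0.008, -0.002, -0.013]
[-0.049, -0.003, -0.078, -0.008, -0.002, -0.013]
[-0.049, -0.003, -0.078, -0.008, -0.002, -0.013]
[-0.049, -0.003, -0.078, -0.008, -0.002, -0.013]
```

Request:
{"method": "apply_moves", "body": {"commands": [[[0, -0.02, -0.08, -0.02, 0, -0.03], [-0.03, 0, -0.08, -0.01, 0, -0.02], [-0.05, 0, -0.08, 0, 0, 0], [-0.06, 0, -0.08, 0, 0, 0]]]}}

```text
clock: 14.13
eef_pos: [442.3, 228.4, 99.3]
tool_rot: [-1.568, 0.005, 0.952]
force: [-0.3, -0.3, -0.0]
width: 14.7
```

```bash
python3 -c "
from seam import *
loc();plan([*T[2],99.8],0.951,7)"
```

```text
{'clock': 14.133, 'eef_pos': [442.318, 228.377, 99.328], 'tool_rot': [-1.568, 0.005, 0.952], 'force': [-0.297, -0.276, -0.022], 'width': 14.705, 'qpos': [-0.627, 0.629, 0.139, 2.052, -0.181, 0.477, 0.6]}
local [21.04 42.27] tq [ 0.01 -0.    0.03]
[-0.068, -0.002, -0.089, -0.005, 0.002, -0.007]
[-0.068, -0.002, -0.089, -0.005, 0.002, -0.007]
[-0.068, -0.002, -0.089, -0.005, 0.002, -0.007]
[-0.068, -0.002, -0.089, -0.005, 0.002, -0.007]
[-0.068, -0.002, -0.089, -0.005, 0.002, -0.007]
[-0.068, -0.002, -0.089, -0.005, 0.002, -0.007]
[-0.068, -0.002, -0.089, -0.005, 0.002, -0.007]
```

Request:
{"method": "apply_moves", "body": {"commands": [[[-0.06, -0.01, -0.08, -0.01, 0, -0.02], [-0.06, 0, -0.08, 0, 0, 0], [-0.06, 0, -0.08, 0, 0, 0], [-0.06, 0, -0.08, 0, 0, 0]]]}}

```text
clock: 14.47
eef_pos: [447.6, 210.4, 99.8]
tool_rot: [-1.569, 0.003, 0.951]
force: [-0.5, -0.3, -1.4]
width: 15.0
```

```bash
python3 -c "
from seam import *
loc();plan([*T[2],99.8],0.951,4)"
```

```text
{'clock': 14.467, 'eef_pos': [447.567, 210.42, 99.814], 'tool_rot': [-1.569, 0.003, 0.951], 'force': [-0.529, -0.337, -1.386], 'width': 15.042, 'qpos': [-0.588, 0.624, 0.135, 2.062, -0.175, 0.47, 0.63]}
local [20.79 23.56] tq [ 0.02 -0.07 -0.01]
[-0.047, 0.0, -0.063, -0.006, -0.001, -0.01]
[-0.047, 0.0, -0.063, -0.006, -0.001, -0.01]
[-0.047, 0.0, -0.063, -0.006, -0.001, -0.01]
[-0.047, 0.0, -0.063, -0.006, -0.001, -0.01]
```

Request:
{"method": "apply_moves", "body": {"commands": [[[-0.06, 0.01, -0.08, 0, 0, -0.01], [-0.06, 0.01, -0.08, 0, 0, -0.01], [-0.06, 0, -0.08, 0, 0, 0], [-0.06, 0, -0.08, 0, 0, 0], [-0.04, 0, -0.06, 0, 0, 0]]]}}

```text
clock: 14.88
eef_pos: [454.2, 189.9, 99.1]
tool_rot: [-1.569, 0.001, 0.95]
force: [-0.1, 0.2, -0.6]
width: 14.6
```

```bash
python3 -c "
from seam import *
loc();plan([*T[3],99.6],0.951,4)"
```

```text
{'clock': 14.883, 'eef_pos': [454.244, 189.948, 99.073], 'tool_rot': [-1.569, 0.001, 0.95], 'force': [-0.11, 0.244, -0.635], 'width': 14.603, 'qpos': [-0.539, 0.623, 0.127, 2.07, -0.17, 0.461, 0.667]}
local [21.17  2.03] tq [0.08 0.04 0.03]
[-0.05, -0.003, -0.064, -0.005, -0.004, -0.004]
[-0.05, -0.003, -0.064, -0.005, -0.004, -0.004]
[-0.05, -0.003, -0.064, -0.005, -0.004, -0.004]
[-0.05, -0.003, -0.064, -0.005, -0.004, -0.004]
```

Request:
{"method": "apply_moves", "body": {"commands": [[[-0.05, -0.01, -0.06, 0, 0, 0], [-0.05, 0, -0.07, 0, 0, 0], [-0.03, 0, -0.04, 0, 0, 0], [0, 0, 0, 0, 0, 0], [0, 0, 0, 0, 0, 0]]]}}

```text
clock: 15.3
eef_pos: [457.4, 179.9, 99.5]
tool_rot: [-1.569, 0.002, 0.948]
force: [-0.8, -0.2, -1.1]
width: 14.6
```

```bash
python3 -c "
from seam import *
loc();plan([*T[3],99.6],0.951,1);plan([*T[4],99.6],0.951,5)"
```

```text
{'clock': 15.3, 'eef_pos': [457.352, 179.872, 99.493], 'tool_rot': [-1.569, 0.002, 0.948], 'force': [-0.817, -0.196, -1.077], 'width': 14.584, 'qpos': [-0.517, 0.621, 0.126, 2.072, -0.166, 0.46, 0.683]}
local [21.19 -8.51] tq [ 0.   -0.01  0.01]
[-0.041, -0.003, -0.047, -0.019, -0.029, -0.018]
[-0.092, -0.0, 0.054, -0.004, -0.006, -0.004]
[-0.092, -0.0, 0.054, -0.004, -0.006, -0.004]
[-0.092, -0.0, 0.054, -0.004, -0.006, -0.004]
[-0.092, -0.0, 0.054, -0.004, -0.006, -0.004]
[-0.092, -0.0, 0.054, -0.004, -0.006, -0.004]
```

Request:
{"method": "apply_moves", "body": {"commands": [[[-0.05, 0, -0.06, 0, -0.03, 0], [-0.03, 0, -0.03, 0, 0, 0], [0, 0, 0, 0, 0, 0]]]}}

```text
clock: 15.55
eef_pos: [458.4, 175.2, 99.4]
tool_rot: [-1.569, 0.001, 0.952]
force: [0.0, -0.0, -1.1]
width: 14.8
```

```bash
python3 -c "
from seam import *
loc();plan([*T[4],99.6],0.951,5)"
```

```text
{'clock': 15.55, 'eef_pos': [458.388, 175.212, 99.448], 'tool_rot': [-1.569, 0.001, 0.952], 'force': [0.025, -0.039, -1.092], 'width': 14.828, 'qpos': [-0.505, 0.62, 0.123, 2.074, -0.163, 0.459, 0.694]}
local [ 20.81 -13.27] tq [ 0.03 -0.03 -0.  ]
[-0.076, -0.001, 0.072, -0.004, 0.003, -0.003]
[-0.076, -0.001, 0.072, -0.004, 0.003, -0.003]
[-0.076, -0.001, 0.072, -0.004, 0.003, -0.003]
[-0.076, -0.001, 0.072, -0.004, 0.003, -0.003]
[-0.076, -0.001, 0.072, -0.004, 0.003, -0.003]
```

Request:
{"method": "apply_moves", "body": {"commands": [[[-0.05, 0, 0.09, 0, 0, 0], [-0.07, 0, 0.08, 0, 0, 0], [-0.08, 0, 0.06, 0, 0, 0], [-0.08, 0, 0.06, 0, 0, 0]]]}}

```text
clock: 15.88
eef_pos: [441.5, 173.1, 99.4]
tool_rot: [-1.569, 0.001, 0.953]
force: [-0.9, 0.4, -1.2]
width: 15.1
```

```bash
python3 -c "
from seam import *
loc();plan([*T[5],99.6],0.951,7)"
```

```text
{'clock': 15.883, 'eef_pos': [441.546, 173.141, 99.412], 'tool_rot': [-1.569, 0.001, 0.953], 'force': [-0.853, 0.447, -1.221], 'width': 15.053, 'qpos': [-0.515, 0.605, 0.12, 2.117, -0.167, 0.429, 0.689]}
local [  4.1  -10.32] tq [ 0.04 -0.06  0.01]
[-0.073, -0.001, 0.053, -0.003, 0.003, -0.001]
[-0.073, -0.001, 0.053, -0.003, 0.003, -0.001]
[-0.073, -0.001, 0.053, -0.003, 0.003, -0.001]
[-0.073, -0.001, 0.053, -0.003, 0.003, -0.001]
[-0.073, -0.001, 0.053, -0.003, 0.003, -0.001]
[-0.073, -0.001, 0.053, -0.003, 0.003, -0.001]
[-0.073, -0.001, 0.053, -0.003, 0.003, -0.001]
```

Request:
{"method": "apply_moves", "body": {"commands": [[[-0.08, 0, 0.05, 0, 0, 0], [-0.08, 0, 0.05, 0, 0, 0], [-0.08, 0, 0.06, 0, 0, 0], [-0.08, 0, 0.06, 0, 0, 0], [-0.04, 0, 0.03, 0, 0, 0], [0, 0, 0, 0, 0, 0]]]}}

```text
clock: 16.38
eef_pos: [421.2, 166.2, 99.6]
tool_rot: [-1.568, 0.002, 0.954]
force: [-0.1, 0.3, -1.3]
width: 14.7
```

```bash
python3 -c "
from seam import *
loc();plan([*T[5],99.6],0.951,1);plan([*T[6],99.6],0.951,5)"
```

```text
{'clock': 16.383, 'eef_pos': [421.153, 166.169, 99.594], 'tool_rot': [-1.568, 0.002, 0.954], 'force': [-0.066, 0.282, -1.346], 'width': 14.702, 'qpos': [-0.517, 0.587, 0.115, 2.171, -0.17, 0.395, 0.69]}
local [-17.44 -11.  ] tq [-0.06 -0.03  0.03]
[-0.071, 0.0, 0.054, -0.033, 0.029, -0.026]
[-0.081, -0.0, -0.076, -0.007, 0.006, -0.005]
[-0.081, -0.0, -0.076, -0.007, 0.006, -0.005]
[-0.081, -0.0, -0.076, -0.007, 0.006, -0.005]
[-0.081, -0.0, -0.076, -0.007, 0.006, -0.005]
[-0.081, -0.0, -0.076, -0.007, 0.006, -0.005]
```

Request:
{"method": "apply_moves", "body": {"commands": [[[-0.07, 0, 0.05, 0, 0.03, 0], [-0.01, 0, 0.01, 0, 0, 0], [0, 0, 0, 0, 0, 0]]]}}

```text
clock: 16.63
eef_pos: [417.3, 164.9, 99.7]
tool_rot: [-1.568, 0.002, 0.95]
force: [-0.0, -1.0, -0.3]
width: 14.9
```

```bash
python3 -c "
from seam import *
loc();plan([*T[6],99.6],0.951,5)"
```

```text
{'clock': 16.633, 'eef_pos': [417.319, 164.902, 99.689], 'tool_rot': [-1.568, 0.002, 0.95], 'force': [-0.022, -1.002, -0.27], 'width': 14.853, 'qpos': [-0.518, 0.583, 0.115, 2.182, -0.172, 0.387, 0.688]}
local [-21.48 -11.09] tq [ 0.02  0.01 -0.  ]
[-0.065, 0.0, -0.088, -0.006, -0.001, -0.004]
[-0.065, 0.0, -0.088, -0.006, -0.001, -0.004]
[-0.065, 0.0, -0.088, -0.006, -0.001, -0.004]
[-0.065, 0.0, -0.088, -0.006, -0.001, -0.004]
[-0.065, 0.0, -0.088, -0.006, -0.001, -0.004]
```

Request:
{"method": "apply_moves", "body": {"commands": [[[-0.06, 0, -0.08, 0, 0, 0], [-0.06, 0, -0.08, 0, 0, 0], [-0.06, 0, -0.08, 0, 0, 0], [-0.06, 0, -0.08, 0, 0, 0], [-0.06, 0, -0.08, 0, 0, 0]]]}}

```text
clock: 17.05
eef_pos: [424.5, 144.8, 99.7]
tool_rot: [-1.569, 0.001, 0.952]
force: [0.3, 0.3, -1.0]
width: 15.0
```

```bash
python3 -c "
from seam import *
loc();plan([*T[7],99.6],0.951,6)"
```

```text
{'clock': 17.05, 'eef_pos': [424.499, 144.803, 99.659], 'tool_rot': [-1.569, 0.001, 0.952], 'force': [0.335, 0.293, -0.96], 'width': 15.024, 'qpos': [-0.466, 0.583, 0.108, 2.183, -0.162, 0.385, 0.727]}
local [-20.5  -32.41] tq [-0.02 -0.03  0.  ]
[-0.061, 0.0, -0.077, -0.003, 0.001, -0.002]
[-0.061, 0.0, -0.077, -0.003, 0.001, -0.002]
[-0.061, 0.0, -0.077, -0.003, 0.001, -0.002]
[-0.061, 0.0, -0.077, -0.003, 0.001, -0.002]
[-0.061, 0.0, -0.077, -0.003, 0.001, -0.002]
[-0.061, 0.0, -0.077, -0.003, 0.001, -0.002]
```

Request:
{"method": "apply_moves", "body": {"commands": [[[-0.06, 0, -0.08, 0, 0, 0], [-0.06, 0, -0.08, 0, 0, 0], [-0.06, 0, -0.08, 0, 0, 0], [-0.06, 0, -0.08, 0, 0, 0], [-0.04, 0, -0.05, 0, 0, 0], [0, 0, 0, 0, 0, 0], [0, 0, 0, 0, 0, 0]]]}}

```text
clock: 17.63
eef_pos: [431.4, 123.0, 99.6]
tool_rot: [-1.57, 0.001, 0.948]
force: [0.3, -0.2, -0.8]
width: 14.7
```

```bash
python3 -c "
from seam import *
loc();plan([*T[7],99.6],0.951,1)"
```

```text
{'clock': 17.633, 'eef_pos': [431.386, 123.002, 99.646], 'tool_rot': [-1.57, 0.001, 0.948], 'force': [0.347, -0.177, -0.818], 'width': 14.679, 'qpos': [-0.412, 0.582, 0.103, 2.183, -0.153, 0.384, 0.764]}
local [-20.31 -55.27] tq [ 0.04 -0.01 -0.04]
[-0.025, 0.001, -0.004, -0.013, -0.034, -0.013]
```

Request:
{"method": "apply_moves", "body": {"commands": [[[-0.04, 0, -0.05, 0, 0, 0], [0, 0, 0, 0, 0, 0], [0, 0, 0, 0, 0, 0], [0, -0.3, 0, 0, 0, 0], [0, -0.4, 0, 0, 0, 0], [0, -0.4, 0, 0, 0, 0], [0, -0.2, 0, 0, 0, 0], [0, 0, 0, 0, 0, 0]]]}}

```text
clock: 18.3
eef_pos: [430.8, 121.3, 152.6]
tool_rot: [-1.567, 0.004, 0.951]
force: [0.6, -0.1, -0.5]
width: 14.9
```

```bash
python3 -c "
from seam import *
loc();plan([386.1,323.8,158],0.951,12)"
```

```text
{'clock': 18.3, 'eef_pos': [430.778, 121.294, 152.626], 'tool_rot': [-1.567, 0.004, 0.951], 'force': [0.593, -0.11, -0.499], 'width': 14.917, 'qpos': [-0.435, 0.481, 0.138, 2.141, -0.127, 0.532, 0.748]}
local [-21.39 -56.73] tq [ 0.01  0.06 -0.05]
[0.289, -0.011, 0.321, -0.004, -0.0, -0.003]
[0.289, -0.011, 0.321, -0.004, -0.0, -0.003]
[0.289, -0.011, 0.321, -0.004, -0.0, -0.003]
[0.289, -0.011, 0.321, -0.004, -0.0, -0.003]
[0.289, -0.011, 0.321, -0.004, -0.0, -0.003]
[0.289, -0.011, 0.321, -0.004, -0.0, -0.003]
[0.289, -0.011, 0.321, -0.004, -0.0, -0.003]
[0.289, -0.011, 0.321, -0.004, -0.0, -0.003]
[0.289, -0.011, 0.321, -0.004, -0.0, -0.003]
[0.289, -0.011, 0.321, -0.004, -0.0, -0.003]
[0.289, -0.011, 0.321, -0.004, -0.0, -0.003]
[0.289, -0.011, 0.321, -0.004, -0.0, -0.003]
```

Request:
{"method": "apply_moves", "body": {"commands": [[[0.28, -0.04, 0.31, 0, 0, 0], [0.28, -0.04, 0.31, 0, 0, 0], [0.28, -0.04, 0.31, 0, 0, 0], [0.28, -0.02, 0.32, 0, 0, 0], [0.28, -0.02, 0.32, 0, 0, 0], [0.28, -0.02, 0.32, 0, 0, 0], [0.28, -0.02, 0.32, 0, 0, 0], [0.28, 0, 0.32, 0, 0, 0]]]}}

```text
clock: 18.97
eef_pos: [399.0, 254.0, 157.0]
tool_rot: [-1.568, 0.008, 0.943]
force: [0.2, 0.8, -0.5]
width: 14.4
```

```bash
python3 -c "
from seam import *
st();plan([386.1,323.8,160],0.951,3)"
```

```text
{'clock': 18.967, 'eef_pos': [399.012, 254.047, 156.98], 'tool_rot': [-1.568, 0.008, 0.943], 'force': [0.166, 0.846, -0.494], 'width': 14.445, 'qpos': [-0.742, 0.504, 0.165, 2.071, -0.144, 0.586, 0.467]}
[0.407, -0.027, 0.429, -0.013, -0.031, -0.031]
[0.408, -0.026, 0.428, -0.013, -0.031, -0.031]
[0.409, -0.026, 0.426, -0.013, -0.031, -0.031]
```

Request:
{"method": "apply_moves", "body": {"commands": [[[0.3, 0, 0.32, 0, -0.03, 0], [0.3, 0, 0.32, 0, -0.03, 0], [0.25, -0.02, 0.25, 0, -0.03, -0.03], [0.12, 0, 0.12, -0.02, 0, -0.03], [0, 0, 0, 0, 0, 0], [0, 0, 0, 0, 0, 0], [0, 0, 0, 0, 0, 0]]]}}

```text
clock: 19.55
eef_pos: [384.2, 314.3, 152.6]
tool_rot: [-1.567, 0.008, 0.959]
force: [0.8, -0.3, -1.6]
width: 15.3
```

```bash
python3 -c "
from seam import *
st();plan([386.1,323.8,150],0.951,1)"
```

```text
{'clock': 19.55, 'eef_pos': [384.218, 314.308, 152.605], 'tool_rot': [-1.567, 0.008, 0.959], 'force': [0.827, -0.308, -1.57], 'width': 15.266, 'qpos': [-0.855, 0.538, 0.165, 2.014, -0.151, 0.61, 0.371]}
[0.222, 0.064, 0.098, -0.047, 0.088, -0.095]
```

Request:
{"method": "apply_moves", "body": {"commands": [[[0.22, 0, 0.1, -0.03, 0.09, -0.06], [0.04, 0, 0.02, 0, 0, 0], [0, 0, 0, 0, 0, 0], [0, 0, 0, 0, 0, 0]]]}}

```text
clock: 19.88
eef_pos: [387.7, 323.5, 152.4]
tool_rot: [-1.571, 0.004, 0.945]
force: [0.7, -0.1, -1.1]
width: 14.9
```

```bash
python3 -c "
from seam import *
st();plan([386.1,323.8,82],0.951,5)"
```

```text
{'clock': 19.883, 'eef_pos': [387.686, 323.482, 152.36], 'tool_rot': [-1.571, 0.004, 0.945], 'force': [0.747, -0.123, -1.142], 'width': 14.898, 'qpos': [-0.869, 0.546, 0.172, 1.997, -0.154, 0.614, 0.35]}
[-0.002, 0.352, 0.007, -0.001, -0.014, -0.009]
[-0.002, 0.352, 0.007, -0.001, -0.014, -0.009]
[-0.003, 0.352, 0.007, -0.001, -0.014, -0.009]
[-0.003, 0.352, 0.007, -0.001, -0.014, -0.009]
[-0.003, 0.352, 0.007, -0.001, -0.014, -0.009]
```

Request:
{"method": "apply_moves", "body": {"commands": [[[-0.01, 0.2, 0.02, 0, -0.03, -0.02], [0, 0.35, 0.01, 0, -0.03, -0.02], [0, 0.35, 0, 0, 0, 0], [0, 0.3, 0, 0, 0, 0], [0, 0.15, 0, 0, 0, 0], [0, 0, 0, 0, 0, 0], [0, 0, 0, 0, 0, 0]]]}}

```text
clock: 20.47
eef_pos: [387.1, 322.4, 94.9]
tool_rot: [-1.571, -0.001, 0.949]
force: [0.3, -0.1, -1.3]
width: 14.6
```

```bash
python3 -c "
from seam import *
st();plan([386.1,323.8,80.3],0.951,1)"
```

```text
{'clock': 20.467, 'eef_pos': [387.073, 322.407, 94.947], 'tool_rot': [-1.571, -0.001, 0.949], 'force': [0.274, -0.141, -1.342], 'width': 14.642, 'qpos': [-0.842, 0.64, 0.136, 2.045, -0.18, 0.466, 0.377]}
[0.014, 0.366, 0.04, 0.007, -0.027, 0.011]
```

Request:
{"method": "apply_moves", "body": {"commands": [[[0.01, 0.2, 0.03, 0, -0.02, 0.01], [0, 0.12, 0, 0, 0, 0], [0, 0.03, 0, 0, 0, 0], [0, 0, 0, 0, 0, 0], [0, 0, 0, 0, 0, 0]]]}}

```text
clock: 20.88
eef_pos: [387.1, 324.2, 80.8]
tool_rot: [-1.572, -0.003, 0.951]
force: [0.8, -0.7, -0.7]
width: 14.7
```

```bash
python3 -c "
from seam import *
st();plan([386.1,323.8,80.3],0.951,1)"
```

```text
{'clock': 20.883, 'eef_pos': [387.133, 324.175, 80.787], 'tool_rot': [-1.572, -0.003, 0.951], 'force': [0.818, -0.69, -0.715], 'width': 14.703, 'qpos': [-0.838, 0.666, 0.127, 2.051, -0.186, 0.433, 0.381]}
[-0.023, 0.012, 0.016, 0.014, -0.005, 0.029]
```

Half a millimetre down, then open.

Request:
{"method": "apply_moves", "body": {"commands": [[[-0.01, 0.03, 0.01, 0, 0, 0.02], [0, 0, 0, 0, 0, 0], [0, 0, 0, 0, 0, 0]]]}}

```text
clock: 21.13
eef_pos: [387.5, 324.5, 80.8]
tool_rot: [-1.573, -0.003, 0.95]
force: [-0.2, -0.8, -1.1]
width: 14.8
```

Request:
{"method": "apply_moves", "body": {"commands": [[[0, 0, 0, 0, 0, 0], [0, 0, 0, 0, 0, 0], [0, 0, 0, 0, 0, 0], [0, 0, 0, 0, 0, 0]]], "claw": 45}}

```text
clock: 21.47
eef_pos: [387.8, 325.0, 81.3]
tool_rot: [-1.573, -0.004, 0.95]
force: [-0.1, -0.1, -0.3]
width: 45.0
```

Request:
{"method": "apply_moves", "body": {"commands": [[[0, -0.2, 0, 0, 0, 0], [0, -0.4, 0, 0, 0, 0], [0, -0.5, 0, 0, 0, 0], [0, -0.5, 0, 0, 0, 0], [0, -0.3, 0, 0, 0, 0], [0, 0, 0, 0, 0, 0], [0, 0, 0, 0, 0, 0]]]}}

```text
clock: 22.05
eef_pos: [386.9, 324.2, 162.3]
tool_rot: [-1.572, -0.003, 0.95]
force: [-0.1, -0.9, 0.3]
width: 45.1
```

```bash
python3 -c "
from seam import *
st(); a=snap('scene','s9'); b=snap('wrist','w9')
i=cv2.resize(a['image'][150:260,205:355,::-1],(400,293),interpolation=2);j=cv2.resize(b['image'][:,:,::-1],(400,300),interpolation=2)[:293]
c0=cv2.resize(load('scene0')['image'][150:260,205:355,::-1],(400,293),interpolation=2)
c1=cv2.resize(b['image'][120:270,160:360,::-1],(391,293),interpolation=2);c1=cv2.resize(c1,(400,293))
cv2.imwrite('pics/f9.png',np.vstack([np.hstack([c0,i]),np.hstack([j,c1])]))"
```

```text
{'clock': 22.05, 'eef_pos': [386.942, 324.247, 162.321], 'tool_rot': [-1.572, -0.003, 0.95], 'force': [-0.062, -0.915, 0.331], 'width': 45.146, 'qpos': [-0.876, 0.527, 0.178, 1.996, -0.15, 0.627, 0.349]}
```

View pics/f9.png

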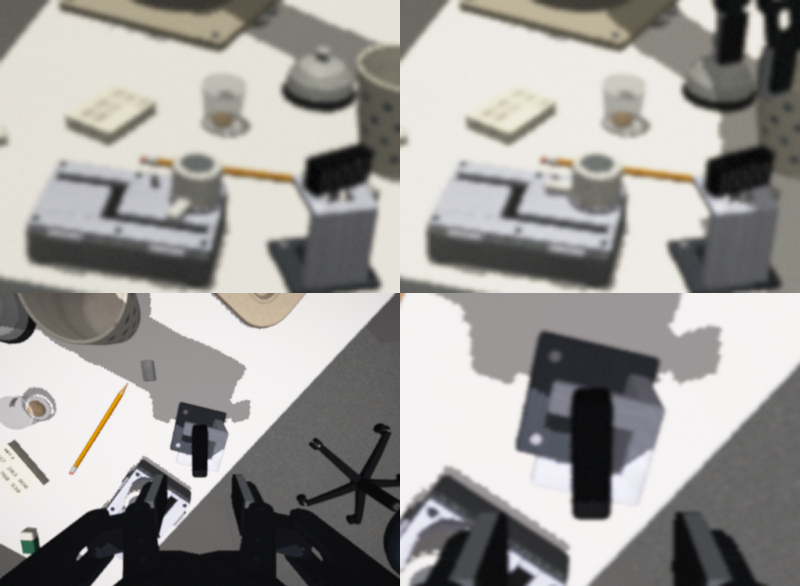

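```bash
python3 -c "
from h import *
st(); finish_job()"
```

```text
{'clock': 22.15, 'eef_pos': [386.69, 323.977, 161.508], 'tool_rot': [-1.572, -0.002, 0.95], 'force': [-0.02, -0.103, -0.387], 'width': 45.042, 'qpos': [-0.876, 0.529, 0.177, 1.996, -0.15, 0.627, 0.349]}
the job is handed in; nothing more can be done
```

The job is handed in at 22.15 s of the 54 s allowed. I saw no sign of a failure, but `finish_job()` gives no verdict.

- **Cap:** I turned it clockwise about 1.30 rad, until the wrist torque rose to 1.4 N m and the gripper then slipped on the cap. The wrist and final scene pictures show the lug at the pin and clear of the groove.
- **Tracing:** I felt both groove walls at the left end to centre the tip. I then traced from the left end round both corners to the right end at about 5 cm/s. From the gripper height I worked out the tip end at about 34 to 36 mm, below the 37.5 mm limit. Side forces stayed around 1 N.
- **Probe:** It hangs back in the fork and looks upright in the last scene and wrist pictures. Its tip is about 2 mm from where it hung at first, and I estimate about 3 mm (x) and 1 mm (y) from the stand's centre, inside the limits.
- **End state:** The gripper is open and clear, about 8 cm above where it let go. The pencil, sharpener, eraser and the loose cup that show in the last pictures look unmoved; the sample cup right of the carrier was outside those views.

**Checks that disagreed:** The scene camera put the tip about 3.7 mm from the gripper axis, and the wrist camera about 1.5 mm. Feeling the groove walls showed practically no offset, so I used that for the tracing.

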